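Free the double-latched chest and bring out the tape measure

TASK

Get the tape measure out of the small double-latched tool chest: turn the turn button in line with the forked bolt, draw the bolt back, and slide the lid fully open. Lift the tape measure out by its broad sides and stand it upright on the bench, let it go there and take it again by its two ends, then stand it in the wooden holder between the cheeks and let go. Set it down both times rather than dropping it, and leave the wood offcut and the roll of masking tape where they are.

Things in the scene. Friction and masses are not known exactly. Their poses are not given: they have to be found in the camera images.
- chest: Fixed plywood tool chest, 222 x 246 x 86 mm: x -110 to 112, y -118 to 128, z 0 to 86 mm about its origin on its underside; x runs from its front (the latch shelf, nearest the robot) to its back, y to its left, z up. At the back left is a pocket under the lid, at the back right a solid deck over which the lid slides. The lid guides rise to z = 97 mm. The button stops the bolt, the bolt stops the lid.
- pocket (a point): Centre of the chest's pocket, on its floor, at chest (64, 62.5, 10) mm; axes as the chest's. The pocket is 80 mm in x and 115 mm in y, its rim at chest z = 86 mm.
- turn_button (a joint): First catch: turn button, upright axis at chest (-72, -16) mm. 0: its 52 x 14 x 12 mm steel bar lies crosswise (along chest y) and blocks the bolt's fork; 1.571 (end stop, counter-clockwise from above): the bar points along chest x and the fork slides past both its sides (from about 1.35 on). Starts at 0 to 0.2. Stays where it is left; takes about 0.06 N m.
- button_fin (a point): Centre of the top of the turn button's wooden grip fin, on the axis, at chest z = 130 mm. The fin is 13 mm thick, 36 mm long along the bar (chest y at 0) and stands 30 mm high above the bar; the bar's and the bolt's upper sides are at z = 100 mm.
- fork_bolt (a joint): Second latch: steel bolt, 91 x 46 x 12 mm, sliding along chest x. 0: its nose lies in front of the lid's edge and locks it; it grows to 0.036 m (end stop) as the bolt is drawn to the chest's front (chest -x). The lid is free from 0.028 m on. While the button is crosswise the bolt moves only some 17 mm. Friction about 2 N.
- bolt_grip (a point): Centre of the top of the bolt's wooden grip, a block 24 mm (x) x 14 mm (y) standing 30 mm high on the bolt; at chest z = 130 mm and, with the bolt shut, at chest (4, -16) mm.
- slide_lid (a joint): Sliding lid, 94 x 131 x 8 mm, over the pocket. 0: shut; it grows to 0.118 m (end stop, fully open) as the lid slides towards chest -y. Friction about 2 N.
- lid_grip (a point): Centre of the top of the lid's wooden grip bar, 71 mm long (chest x), 14 mm thick (chest y), standing 34 mm high on the lid; at chest z = 129 mm and, with the lid shut, at chest (63.5, 62.5) mm.
- tape: Tape measure, 37 (x) x 70 (y) x 64 mm high, loose, about 0.24 kg. Origin: centre of its underside; x across the broad sides, y from end to end, z up. It starts upright in the shut chest's pocket, in its middle to some 5 mm, its y along the chest's x. The pocket walls are 5 mm from its ends, so only its broad sides can be gripped there, with some 34 mm for each finger.
- holder: Fixed wooden holder: foot 92 x 110 x 12 mm, two upright cheeks 58 mm long (y), 10 mm thick, 47 mm apart (x), top at z = 82 mm. Origin: centre of its underside. The tape measure stands between the cheeks with its y along the holder's y, either way round; its ends stand out beyond the cheeks, so it can be gripped there only by its ends.
- holder_seat (a point): Middle of the foot's upper side between the cheeks, z = 12 mm; axes as the holder's.
- offcut: Bystander: loose pale wood offcut lying on the bench, 45 x 120 x 19 mm, origin at the centre of its underside.
- masking_roll: Bystander: loose roll of masking tape lying on the bench, 104 mm across, 25 mm high, origin at the centre of its underside.
Not all that is in view belongs to the job. There is more than one size of the holder; the one meant has the size given above.

How it is judged:
By the outcome, as a careful person would: the job done as asked, in the order asked, and still so for the second after the job is handed in, with the robot touching nothing.
It also fails if it takes over 69 s, if anything falls off the work surface, if the arm or the gripper's body presses on something with over 40 N, if the wrist force passes 120 N, or if a joint passes its speed limit or range.

ROBOT

A 6-joint arm with a two-finger parallel gripper is mounted at the origin on a cart in front of the work surface, level with it; the furniture and walls round the work are solid. World frame = base frame: x ahead of the robot, y to its left, z up, the work surface at z = 0. Lengths are in m, angles in degrees, forces in N, time in s.
With the tool pointing down it reaches from about 0.375 to 0.9 m from the base axis. Payload 3.1 kg.
Tool frame: the origin (TCP) lies midway between the tips of the shut fingers; the grasp point (between the pads) lies bot.pinch_z behind it (bot.pinch_z is the distance from the TCP to the grasp point, in m); z points along the fingers, y is the direction in which the jaws open and shut (so a half turn about z gives the same grasp; the last joint's range is limited). The gripper opens to 87 mm and grips with 3 to 60 N. Pads are 19 mm wide; open, the fingers measure 117 mm over their backs; the gripper's body (75 mm by 190 mm) begins 51 mm behind the grasp point.
Start: joints at [56.694, 30.224, 82.088, -0, 67.689, -10.227], TCP at [0.245, 0.575, 0.223] pointing down, gripper open.
Joint ranges: [-176.69, 176.69], [-43.24, 126.21], [12.49, 139.97], [-82, 262], [0, 151.66], [-163.58, 163.58]. Speed limits (degrees/s): [159.86, 159.86, 180, 180, 180, 180].

INTERFACE

Orientations are given as a 3x3 rotation matrix whose columns are the frame's x, y, z axes.
In Python, from rig import bot gives the robot as it stands.
- The arm moves only by the tool apply_moves, never from a script. Its argument "motion" is text: rows parted by semicolons, each of 7 numbers parted by spaces: the shift along the tool's x, y, z in m, then the turn, a rotation vector about the tool's x, y, z in degrees, then the finger opening in m, from 0 to 0.087. A call has exactly 8 rows; each row is the pose to reach, as a shift and turn from the pose commanded when the call began, along the tool's axes at that moment; what a row does not reach only later rows make up. A row lasts 1/8 s, in which the tool goes at most 62.5 mm and 10.7 degrees, less where a joint would pass 70% of its speed; a pose out of reach is approached as far as the arm can. A call with a gripper value outside its range is refused whole. The fingers move at their own pace and stop on an object; the grip force is fixed at half the most. Time passes only in rows, so rows that repeat a pose let the fingers close, or fill a call up. It gives the time, the measured TCP pose, the force and the opening at its end, in the units of the state.
- bot.read_state(): the state, without advancing time (a new reading comes with each control period).
- bot.capture(name): name is "scene" or "top" or "wrist"; returns the picture (384x512x3 uint8, red, green, blue); there is no depth.
- bot.get_calibration(name): a dict with "fx", "fy", "cx", "cy" (pixels), "rvec" (rotation vector, rad) and "tvec" (3), from world to camera coordinates, as OpenCV has them. Camera axes: x right, y down, z forward; pixel columns grow to the right and rows downward; lengths in m; the calibration is good to about 2 mm. A picture is of the moment at which its call begins: read the wrist's pose just before it. get_calibration takes no time and is no camera call; for the wrist camera it gives the pose at the moment of the call.
- bot.hand_in(): hands the job in, once; it reports no verdict.
Trained networks look in the newest picture that a camera, given by its name, has taken for a name from the list of things; names that differ only in an ending like _2 or _b are one class to them, and where a whole thing is asked for, a point or a joint stands for the part that bears it (a point fixed in the world has none). Each returns a list of dicts, best first, with "p" (0 to 1); they miss things now and then, are a little off and sometimes report something else, mostly with a low value. They report only what shows in the picture. A call takes as long as a camera call. They do not tell look-alikes from the thing itself.
- bot.find_in(name, camera): "point" ([x, y, z] in m, in world coordinates, good to about 4 mm: the middle of the surface that is visible of it).
The state is a dict: "time_s": time; "joint_positions": joint angles; "qvel": joint speeds; "tau": joint torques, N m; "position": TCP position; "tcp_rot": TCP orientation; "force": force on the tool from outside, world axes, zero at the start; "moment": the same for the moment, N m; "opening": opening from 0.0 (shut) to 1.0 (fully open).
Only numpy, scipy, OpenCV 4.12 (cv2) and the standard library are available. Lean on these libraries where they do the work, as an engineer would, in place of code of your own. Each camera call takes 0.05 s, during which the arm holds its last target.

## Working session

There is one attempt and no reset: what is moved stays moved. The work goes in short steps, Python scripts to look and compute and a tool call to move; the robot and the scene stay as the last step left them, time stands still between calls to the robot, and variables do not carry over. Pictures are saved under pics/ and viewed, and the job is handed in when it is done.

Besides the shell and the picture viewer there is one more tool, called after ">>>" as a command line: name --argument value ..., lists and objects as JSON in quotes. apply_moves: Moves the arm, as the interface text tells. Its arguments: {"type":"object","properties":{"motion":{"type":"string"}},"required":["motion"]}

```bash
ls; mkdir -p pics; python3 - <<'E'
from rig import bot
import cv2
for n in ["scene","top","wrist"]:
    cv2.imwrite(f"pics/{n}0.png",bot.capture(n)[:,:,::-1])
    c=bot.get_calibration(n);print(n,c)
print(bot.pinch_z,bot.read_state())
for n in ["chest","turn_button","fork_bolt","lid_grip","bolt_grip","button_fin","holder","offcut","masking_roll"]:
    for cam in ["scene","top"]:
        print(n,cam,[([round(v,4) for v in d["point"]],round(d["p"],2)) for d in bot.find_in(n,cam)[:3]])
E
```

```text
pics
scene {'fx': 428.44634560720726, 'fy': 428.44634560720726, 'cx': 257.13018018121477, 'cy': 196.9159988728863, 'rvec': array([ 2.02780843, -0.52882954,  0.30588552]), 'tvec': array([-0.40552667,  0.23138494,  1.07946886])}
top {'fx': 455.8404474909947, 'fy': 455.8404474909947, 'cx': 266.0225641649561, 'cy': 193.1865559819272, 'rvec': array([ 1.9986327 , -1.90207424,  0.46355185]), 'tvec': array([0.01837453, 0.45843688, 1.13694567])}
wrist {'fx': 272.17738856107485, 'fy': 272.17738856107485, 'cx': 252.86605642680942, 'cy': 189.0276082431618, 'rvec': array([-2.3996783 , -1.58521498, -0.24280248]), 'tvec': array([-0.62495798, -0.03621725,  0.39161633])}
0.0187 {'time_s': 0.15, 'joint_positions': array([ 5.66930050e+01,  3.02683713e+01,  8.21408162e+01,  4.11275923e-04,
        6.76892469e+01, -1.02259941e+01]), 'qvel': array([-0.08604373, -0.12447039, -0.16552208, -0.12059682,  0.00281286,
        0.08888774]), 'tau': array([ 1.29154541e-03, -4.40429986e+01, -1.76843977e+01,  6.34020288e-02,
        5.52032003e-02, -1.06867246e-04]), 'position': array([0.24465784, 0.57450041, 0.2217
[... 708 characters left out ...]
0.77)]
lid_grip scene [([0.5919, -0.0956, 0.093], 0.68), ([0.5141, -0.1985, 0.0896], 0.68)]
lid_grip top [([0.5867, -0.0819, 0.0989], 0.74)]
bolt_grip scene [([0.5442, -0.1787, 0.1029], 0.72)]
bolt_grip top [([0.5425, -0.1709, 0.1001], 0.85)]
button_fin scene [([0.477, -0.1966, 0.1096], 0.76)]
button_fin top [([0.4743, -0.185, 0.118], 0.74)]
holder scene [([0.4558, 0.2662, 0.0156], 0.87), ([0.3161, 0.3027, 0.0091], 0.74)]
holder top [([0.3152, 0.3079, 0.006], 0.73), ([0.4487, 0.2805, 0.009], 0.64)]
offcut scene [([0.6295, 0.1304, 0.0193], 0.84)]
offcut top [([0.63, 0.1237, 0.0199], 0.56)]
masking_roll scene [([0.3564, 0.1051, 0.0189], 0.63)]
masking_roll top [([0.3562, 0.1151, 0.0239], 0.8)]
```

View pics/scene0.png

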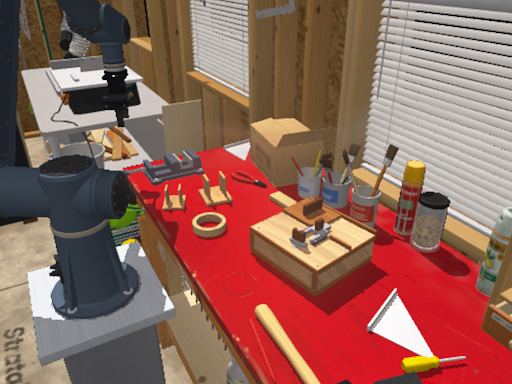

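View pics/top0.png

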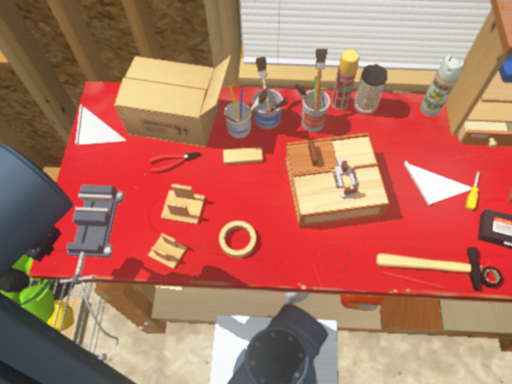

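View pics/wrist0.png

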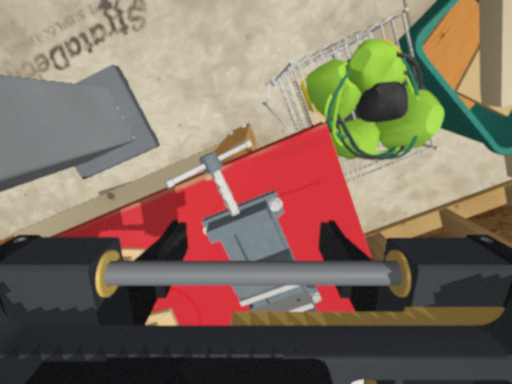

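```bash
python3 - <<'E'
import cv2
t=cv2.imread("pics/top0.png");s=cv2.imread("pics/scene0.png")
def crop(im,x0,y0,w,h,k,n):
    cv2.imwrite(n,cv2.resize(im[y0:y0+h,x0:x0+w],None,fx=k,fy=k,interpolation=cv2.INTER_CUBIC))
crop(t,275,125,120,105,6,"pics/ct.png")
crop(t,140,175,80,100,6,"pics/ht.png")
crop(s,240,185,140,110,5,"pics/cs.png")
crop(s,150,165,95,75,6,"pics/hs.png")
E
```

```text
(no output)
```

View pics/ct.png

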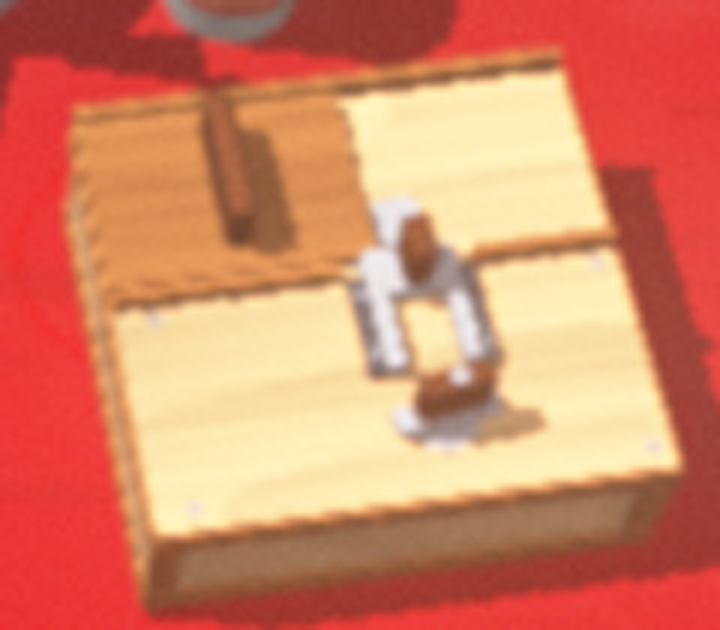

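View pics/ht.png

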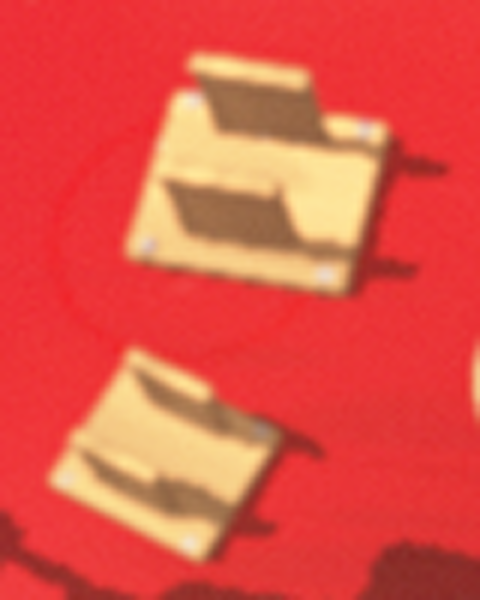

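View pics/cs.png

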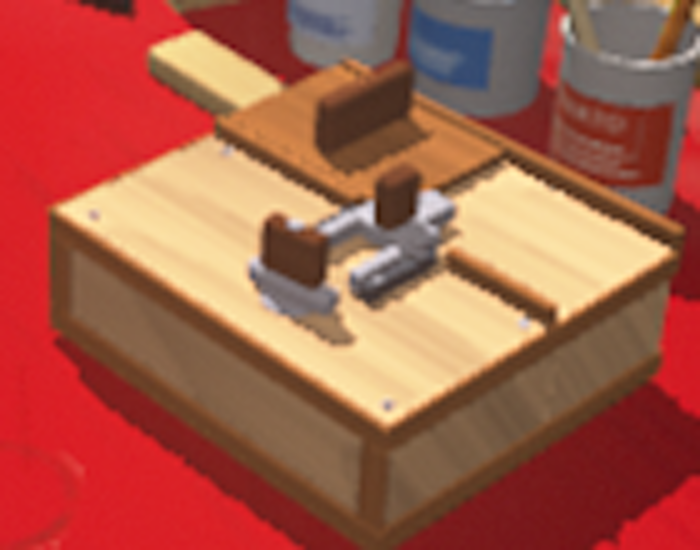

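View pics/hs.png

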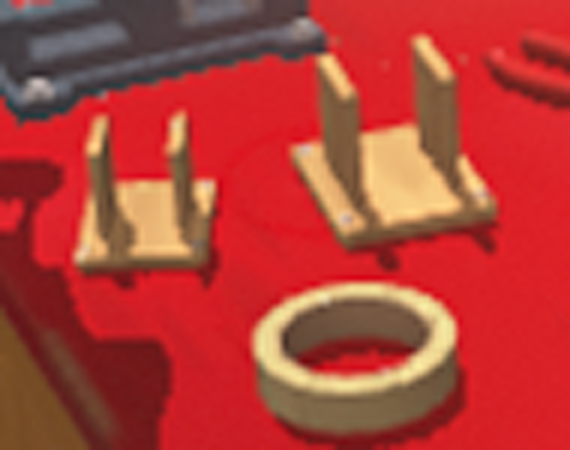

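```bash
cat > h.py <<'E'
import numpy as np, cv2
from rig import bot
from scipy.optimize import least_squares
def proj(cam,P,c=None):
    c=c or bot.get_calibration(cam)
    K=np.array([[c["fx"],0,c["cx"]],[0,c["fy"],c["cy"]],[0,0,1]])
    return cv2.projectPoints(np.array(P,float).reshape(-1,1,3),c["rvec"],c["tvec"],K,None)[0].reshape(-1,2)
def ray(cam,uv,z,c=None):
    c=c or bot.get_calibration(cam)
    R=cv2.Rodrigues(c["rvec"])[0];o=-R.T@c["tvec"]
    d=R.T@np.array([(uv[0]-c["cx"])/c["fx"],(uv[1]-c["cy"])/c["fy"],1])
    return o+d*(z-o[2])/d[2]
def T(p,L):
    L=np.atleast_2d(L);c,s=np.cos(p[2]),np.sin(p[2])
    return np.c_[p[0]+c*L[:,0]-s*L[:,1],p[1]+s*L[:,0]+c*L[:,1],L[:,2]]
def fit(obs,p0):
    # obs: list of (cam,u,v,lx,ly,lz mm)
    f=lambda p:np.concatenate([(proj(o[0],T(p,np.array(o[3:])/1000))[0]-np.array(o[1:3])) for o in obs])
    r=least_squares(f,p0,loss='soft_l1');return r.x,f(r.x).reshape(-1,2)
def up(u,v,x0,y0,k): return ((u+.5)/k-.5+x0,(v+.5)/k-.5+y0)
E
python3 - <<'E'
from h import *
t=lambda u,v:("top",)+up(u,v,275,125,6)
s=lambda u,v:("scene",)+up(u,v,240,185,5)
obs=[t(152,540)+(-110,128,86),t(682,470)+(-110,-118,86),t(148,607)+(-110,128,0),
 s(52,212)+(-110,128,86),s(385,435)+(-110,-118,86),s(52,325)+(-110,128,0),s(382,545)+(-110,-118,0)]
p,r=fit(obs,[.55,-.15,0]);print("chest",p,np.degrees(p[2]));print(r.round(1))
L={"fin":(-72,-16,130),"bgrip":(4,-16,130),"lgrip":(63.5,62.5,129),"pocket":(64,62.5,10)}
for k,v in L.items(): print(k,T(p,np.array(v)/1000).round(4), proj("top",T(p,np.array(v)/1000)), proj("scene",T(p,np.array(v)/1000)))
t=lambda u,v:up(u,v,140,175,6)
for n,q in {"big":[(178,92),(388,123),(350,295),(128,260)],"small":[(130,350),(280,430),(208,562),(50,480)]}.items():
    for z in(.012,):
        P=np.array([ray("top",t(*a),z) for a in q]);print(n,P.round(4).tolist(),[np.linalg.norm(P[i]-P[i-1]).round(4) for i in range(4)],P.mean(0))
        e=P[1]-P[0]+P[2]-P[3];print(np.degrees(np.arctan2(e[1],e[0])))
s=lambda u,v:up(u,v,150,165,6)
for n,q in {"big":[(290,150),(415,125),(497,210),(345,237)],"small":[(92,183),(217,180),(207,262),(75,262)]}.items():
        P=np.array([ray("scene",s(*a),.012) for a in q]);print(n,P.round(4).tolist(),[np.linalg.norm(P[i]-P[i-1]).round(4) for i in range(4)],P.mean(0))
E
```

```text
chest [ 0.54388552 -0.16017839  0.19640831] 11.253366940429073
[[ 0.7 -0.7]
 [-0.4 -0.8]
 [-0.6  0.6]
 [ 0.  -0.2]
 [ 0.2 -1.1]
 [ 0.3  2.7]
 [-1.5  4.7]]
fin [[ 0.4764 -0.1899  0.13  ]] [[351.45750508 187.46242737]] [[298.13070632 230.60512269]]
bgrip [[ 0.5509 -0.1751  0.13  ]] [[345.13920567 163.65974707]] [[318.78547671 220.01504498]]
lgrip [[ 0.594  -0.0865  0.129 ]] [[313.30842735 149.50270544]] [[312.38491904 201.55030292]]
pocket [[ 0.5945 -0.0864  0.01  ]] [[309.68129333 170.484687  ]] [[310.07665095 236.5782787 ]]
big [[0.505, 0.3336, 0.012], [0.4929, 0.2269, 0.012], [0.3995, 0.2348, 0.012], [0.4125, 0.3443, 0.012]] [np.float64(0.0931), np.float64(0.1073), np.float64(0.0937), np.float64(0.1102)] [0.45251396 0.28490695 0.012     ]
-96.63231262308614
small [[0.366, 0.336, 0.012], [0.3293, 0.2595, 0.012], [0.2637, 0.2841, 0.012], [0.2994, 0.3631, 0.012]] [np.float64(0.0718), np.float64(0.0849), np.float64(0.07), np.float64(0.0867)] [0.31461539 0.3106925  0.012     ]
-114.95815867046986
big [[0.417, 0.3448, 0.012], [0.4944, 0.3375, 0.012], [0.4915, 0.2207, 0.012], [0.4047, 0.2349, 0.012]] [np.float64(0.1106), np.float64(0.0777), np.float64(0.1168), np.float64(0.0879)] [0.45192394 0.28446792 0.012     ]
small [[0.3024, 0.3635, 0.012], [0.3664, 0.3315, 0.012], [0.3284, 0.2468, 0.012], [0.2657, 0.2822, 0.012]] [np.float64(0.0892), np.float64(0.0715), np.float64(0.0928), np.float64(0.072)] [0.31573803 0.30601209 0.012     ]
```

```bash
cat > plan.py <<'E'
# usage: python3 plan.py  'x y z yaw open; ...'  each waypoint; 'w n' style: 6th number = hold rows
import sys,json,os,numpy as np
f='cmd.json'
cmd=json.load(open(f)) if os.path.exists(f) else [0.2449,0.5748,0.2230,66.919]
P=np.array(cmd)
rows=[]
for w in sys.argv[1].split(';'):
    v=[float(a) for a in w.split()]
    tgt=np.array(v[:4]);op=v[4];hold=int(v[5]) if len(v)>5 else 0
    sp=v[6] if len(v)>6 else .055
    d=tgt-P
    n=max(1,int(np.ceil(np.linalg.norm(d[:3])/sp-1e-6)),int(np.ceil(abs(d[3])/10-1e-6)))
    if np.abs(d).max()<1e-9:n=0
    for i in range(1,n+1): rows.append((P+d*i/n,op))
    rows+= [(tgt,op)]*hold
    P=tgt
while len(rows)%8: rows.append(rows[-1])
base=np.array(cmd)
for k in range(0,len(rows),8):
    a=np.radians(base[3]);y=np.array([np.cos(a),np.sin(a),0]);x=np.array([-np.sin(a),np.cos(a),0])
    out=[]
    for q,op in rows[k:k+8]:
        d=q[:3]-base[:3]
        s=[round(d@x,3),round(d@y,3),round(-d[2],3)];t=round(-(q[3]-base[3]),1)
        out.append("%g %g %g 0 0 %g %g"%(s[0]+0,s[1]+0,s[2]+0,t+0,op))
    print("; ".join(out))
    base=np.r_[base[:3]+s[0]*x+s[1]*y+np.array([0,0,-s[2]]),base[3]-t]
json.dump(base.tolist(),open(f,'w'));print("end",base.round(4))
E
python3 plan.py '.43 .2 .23 45 .04; .4764 -.19 .19 22.5 .04'
```

```text
-0.04 -0.034 -0.001 0 0 2.7 0.04; -0.079 -0.068 -0.002 0 0 5.5 0.04; -0.119 -0.102 -0.003 0 0 8.2 0.04; -0.159 -0.136 -0.004 0 0 11 0.04; -0.198 -0.17 -0.004 0 0 13.7 0.04; -0.238 -0.204 -0.005 0 0 16.4 0.04; -0.278 -0.238 -0.006 0 0 19.2 0.04; -0.317 -0.272 -0.007 0 0 21.9 0.04
-0.039 -0.031 0.005 0 0 2.8 0.04; -0.077 -0.061 0.01 0 0 5.6 0.04; -0.116 -0.091 0.015 0 0 8.5 0.04; -0.155 -0.122 0.02 0 0 11.3 0.04; -0.193 -0.152 0.025 0 0 14.1 0.04; -0.232 -0.182 0.03 0 0 16.9 0.04; -0.27 -0.213 0.035 0 0 19.7 0.04; -0.309 -0.243 0.04 0 0 22.5 0.04
end [ 0.4767 -0.19    0.19   22.519 ]
```

>>> apply_moves --motion "-0.04 -0.034 -0.001 0 0 2.7 0.04; -0.079 -0.068 -0.002 0 0 5.5 0.04; -0.119 -0.102 -0.003 0 0 8.2 0.04; -0.159 -0.136 -0.004 0 0 11 0.04; -0.198 -0.17 -0.004 0 0 13.7 0.04; -0.238 -0.204 -0.005 0 0 16.4 0.04; -0.278 -0.238 -0.006 0 0 19.2 0.04; -0.317 -0.272 -0.007 0 0 21.9 0.04"

```text
time_s: 2.05
position: [0.4309, 0.199, 0.2299]
tcp_rot: [[-0.706, 0.708, 0.001], [0.708, 0.706, 0.0], [-0.001, 0.001, -1.0]]
force: [0.7, 0.1, 0.4]
opening: 0.458
```

>>> apply_moves --motion "-0.039 -0.031 0.005 0 0 2.8 0.04; -0.077 -0.061 0.01 0 0 5.6 0.04; -0.116 -0.091 0.015 0 0 8.5 0.04; -0.155 -0.122 0.02 0 0 11.3 0.04; -0.193 -0.152 0.025 0 0 14.1 0.04; -0.232 -0.182 0.03 0 0 16.9 0.04; -0.27 -0.213 0.035 0 0 19.7 0.04; -0.309 -0.243 0.04 0 0 22.5 0.04"

```text
time_s: 3.05
position: [0.4769, -0.1916, 0.1896]
tcp_rot: [[-0.381, 0.924, 0.001], [0.924, 0.381, -0.0], [-0.0, 0.001, -1.0]]
force: [1.6, 0.2, -0.2]
opening: 0.462
```

```bash
python3 - <<'E'
from h import *
s=bot.read_state();print(s["time_s"],s["position"],s["tcp_rot"].round(3).tolist(),s["joint_positions"],s["opening"])
c=bot.get_calibration("wrist");im=bot.capture("wrist")[:,:,::-1].copy()
cv2.imwrite("pics/w1.png",im)
ch=[0.54388552,-0.16017839,0.19640831]
for a in [(-72,-16,130),(4,-16,130),(-110,128,86),(-110,-118,86),(63.5,62.5,129)]:
    print(a,proj("wrist",T(ch,np.array(a)/1000),c).round(0))
for n in ["button_fin","bolt_grip","lid_grip"]:
    print(n,[([round(v,4) for v in d["point"]],round(d["p"],2)) for d in bot.find_in(n,"wrist")[:2]])
E
```

```text
3.05 [ 0.4769365  -0.19160166  0.18960033] [[-0.381, 0.924, 0.001], [0.924, 0.381, -0.0], [-0.0, 0.001, -1.0]] [-3.43657185e+01  2.43316198e+01  9.99503255e+01  1.36324476e-02
  5.56820198e+01 -5.67809292e+01] 0.46231212424802776
(-72, -16, 130) [[252. 202.]]
(4, -16, 130) [[337. 218.]]
(-110, 128, 86) [[241.  21.]]
(-110, -118, 86) [[202. 266.]]
(63.5, 62.5, 129) [[434. 143.]]
button_fin []
bolt_grip [([0.5434, -0.1702, 0.0974], 0.73)]
lid_grip [([0.5905, -0.0816, 0.0961], 0.77), ([0.4723, -0.1825, 0.1276], 0.25)]
```

View pics/w1.png

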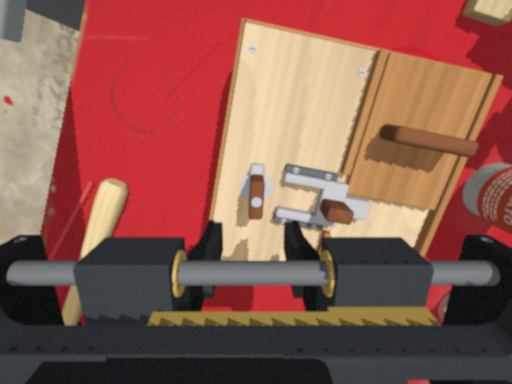

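```bash
python3 - <<'E'
import cv2
t=cv2.imread("pics/w1.png")
cv2.imwrite("pics/w1c.png",cv2.resize(t[10:270,205:505],None,fx=2.6,fy=2.3*2.6/2.6,interpolation=cv2.INTER_CUBIC))
E
```

```text
(no output)
```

View pics/w1c.png

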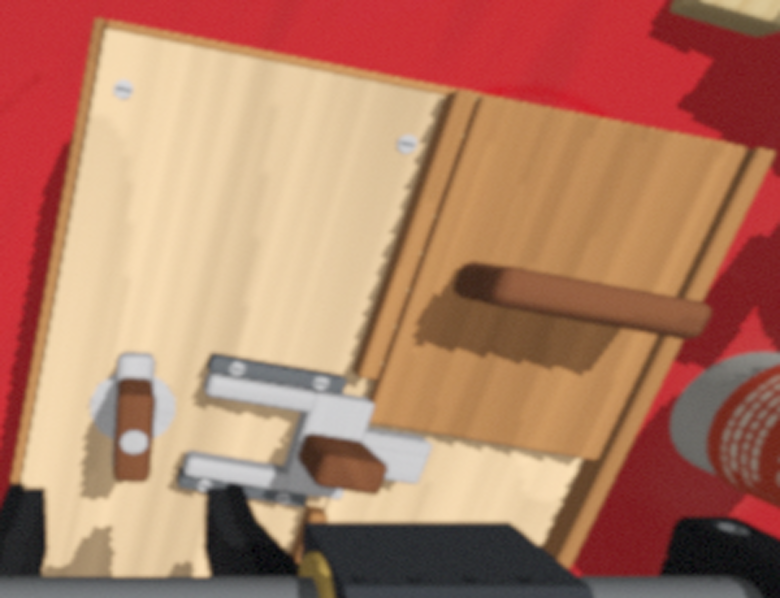

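```bash
python3 - <<'E'
from h import *
import json
c=bot.get_calibration("wrist")
w=lambda u,v:("wrist",205+u/2.6,10+v/2.3)
t=lambda u,v:("top",)+up(u,v,275,125,6)
s=lambda u,v:("scene",)+up(u,v,240,185,5)
W=[w(134,430)+(-72,-16,130),w(100,21)+(-110,128,86)]
S=[s(52,212)+(-110,128,86),s(385,435)+(-110,-118,86),s(295,232)+(-72,-16,130)]
Tt=[t(152,540)+(-110,128,86),t(682,470)+(-110,-118,86),t(455,380)+(-72,-16,130)]
for n,o in dict(W=W,S=S,T=Tt,all=W+S+Tt,ST=S+Tt).items():
    p,r=fit(o,[.544,-.16,.196]);print(n,p.round(4),np.degrees(p[2]).round(2),r.round(1).tolist(),"fin",T(p,np.array((-72,-16,130))/1000).round(4))
E
```

```text
W [ 0.5458 -0.1545  0.2082] 11.93 [[0.1, 2.4], [-0.1, -1.1]] fin [[ 0.4786 -0.185   0.13  ]]
S [ 0.5429 -0.1632  0.1886] 10.8 [[0.3, 0.2], [0.1, -0.3], [-0.3, 0.2]] fin [[ 0.4752 -0.1924  0.13  ]]
T [ 0.5419 -0.1589  0.1946] 11.15 [[0.1, -0.1], [-0.8, -0.1], [0.5, 0.2]] fin [[ 0.4743 -0.1885  0.13  ]]
all [ 0.5451 -0.1564  0.1995] 11.43 [[-1.5, 3.4], [-0.1, -0.1], [-0.3, -0.9], [-0.1, -2.1], [-0.8, -1.2], [-0.5, -1.0], [-1.7, -1.4], [-0.3, -0.9]] fin [[ 0.4777 -0.1864  0.13  ]]
ST [ 0.5428 -0.1609  0.1921] 11.01 [[-0.2, -0.1], [-0.3, -0.8], [-0.8, -0.2], [0.8, -0.5], [-0.2, -0.2], [1.2, -0.1]] fin [[ 0.4752 -0.1904  0.13  ]]
```

```bash
python3 plan.py '.476 -.189 .107 22.5 .04; .476 -.189 .107 22.5 .0 5'
```

```text
0.001 0 0.042 0 0 0 0.04; 0.001 0 0.083 0 0 0 0.04; 0.001 0 0.083 0 0 0 0; 0.001 0 0.083 0 0 0 0; 0.001 0 0.083 0 0 0 0; 0.001 0 0.083 0 0 0 0; 0.001 0 0.083 0 0 0 0; 0.001 0 0.083 0 0 0 0
end [ 0.4763 -0.1891  0.107  22.519 ]
```

>>> apply_moves --motion "0.001 0 0.042 0 0 0 0.04; 0.001 0 0.083 0 0 0 0.04; 0.001 0 0.083 0 0 0 0.04; 0.001 0 0.083 0 0 0 0; 0.001 0 0.083 0 0 0 0; 0.001 0 0.083 0 0 0 0; 0.001 0 0.083 0 0 0 0; 0.001 0 0.083 0 0 0 0"

```text
time_s: 4.25
position: [0.4786, -0.1887, 0.1079]
tcp_rot: [[-0.381, 0.924, 0.005], [0.924, 0.381, -0.0], [-0.002, 0.005, -1.0]]
force: [5.0, 4.1, 3.1]
opening: 0.146
```

```bash
python3 plan.py '.4785 -.1865 .107 102 .0'
```

```text
0 0 0 0 0 -9.9 0; 0 0.001 0 0 0 -19.9 0; 0.001 0.001 0 0 0 -29.8 0; 0.001 0.002 0 0 0 -39.7 0; 0.001 0.002 0 0 0 -49.7 0; 0.001 0.002 0 0 0 -59.6 0; 0.001 0.003 0 0 0 -69.5 0; 0.002 0.003 0 0 0 -79.5 0
end [  0.4783  -0.1861   0.107  102.019 ]
```

>>> apply_moves --motion "0 0 0 0 0 -9.9 0; 0 0.001 0 0 0 -19.9 0; 0.001 0.001 0 0 0 -29.8 0; 0.001 0.002 0 0 0 -39.7 0; 0.001 0.002 0 0 0 -49.7 0; 0.001 0.002 0 0 0 -59.6 0; 0.001 0.003 0 0 0 -69.5 0; 0.002 0.003 0 0 0 -79.5 0"

```text
time_s: 5.25
position: [0.4786, -0.1887, 0.1079]
tcp_rot: [[-0.977, -0.215, 0.001], [-0.215, 0.976, -0.005], [0.0, -0.006, -1.0]]
force: [-4.0, -8.6, 3.4]
opening: 0.15
```

```bash
python3 plan.py '.4786 -.1885 .107 102 .04 2; .4786 -.1885 .145 101.3 .04; .5535 -.1742 .145 101.3 .04; .5535 -.1742 .107 101.3 .04 1; .5535 -.1742 .107 101.3 0 4'
```

```text
0 -0.002 0 0 0 0 0.04; 0 -0.002 0 0 0 0 0.04; 0 -0.002 0 0 0 0 0.04; 0 -0.002 -0.038 0 0 0.7 0.04; -0.038 -0.003 -0.038 0 0 0.7 0.04; -0.076 -0.004 -0.038 0 0 0.7 0.04; -0.076 -0.004 0 0 0 0.7 0.04; -0.076 -0.004 0 0 0 0.7 0.04
0 0 0 0 0 0 0; 0 0 0 0 0 0 0; 0 0 0 0 0 0 0; 0 0 0 0 0 0 0; 0 0 0 0 0 0 0; 0 0 0 0 0 0 0; 0 0 0 0 0 0 0; 0 0 0 0 0 0 0
end [  0.5535  -0.1742   0.107  101.319 ]
```

>>> apply_moves --motion "0 -0.002 0 0 0 0 0.04; 0 -0.002 0 0 0 0 0.04; 0 -0.002 0 0 0 0 0.04; 0 -0.002 -0.038 0 0 0.7 0.04; -0.038 -0.003 -0.038 0 0 0.7 0.04; -0.076 -0.004 -0.038 0 0 0.7 0.04; -0.076 -0.004 0 0 0 0.7 0.04; -0.076 -0.004 0 0 0 0.7 0.04"

```text
time_s: 6.25
position: [0.5513, -0.1722, 0.104]
tcp_rot: [[-0.98, -0.197, -0.007], [-0.197, 0.98, 0.004], [0.006, 0.005, -1.0]]
force: [-1.0, -0.0, 0.2]
opening: 0.457
```

>>> apply_moves --motion "0 0 0 0 0 0 0; 0 0 0 0 0 0 0; 0 0 0 0 0 0 0; 0 0 0 0 0 0 0; 0.01 0 0 0 0 0 0; 0.02 0 0 0 0 0 0; 0.03 0 0 0 0 0 0; 0.038 0 0 0 0 0 0"

```text
time_s: 7.25
position: [0.5181, -0.1812, 0.1076]
tcp_rot: [[-0.981, -0.194, 0.007], [-0.194, 0.981, 0.0], [-0.007, -0.001, -1.0]]
force: [15.1, 11.2, -2.2]
opening: 0.157
```

```bash
python3 - <<'E'
from h import *
s=bot.read_state();print(s["time_s"],s["position"],s["force"],s["opening"])
cv2.imwrite("pics/t2.png",cv2.resize(bot.capture("top")[120:235,270:400,::-1],None,fx=5,fy=5,interpolation=cv2.INTER_CUBIC))
E
```

```text
7.25 [ 0.51814018 -0.18119649  0.10763104] [15.11259809 11.24453821 -2.20822532] 0.15716032743852035
```

View pics/t2.png

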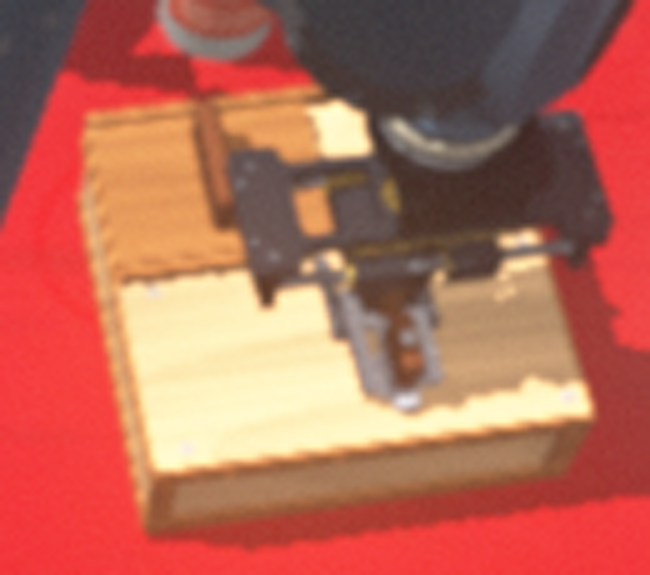

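```bash
python3 - <<'E'
import json,numpy as np
b=json.load(open('cmd.json'));a=np.radians(b[3])
b[0]+=.038*-np.sin(a);b[1]+=.038*np.cos(a);json.dump(b,open('cmd.json','w'));print(b)
E
python3 plan.py '.5180 -.181 .1065 101.3 .04 2; .518 -.181 .15 101.3 .04; .5965 -.0855 .15 101.3 .04 1;.5965 -.0855 .105 101.3 .04 2;.5965 -.0855 .105 101.3 .0 4; .6196 -.2012 .105 101.3 0 2 .03'
```

```text
[np.float64(0.5162187197474073), np.float64(-0.18163289183546644), 0.107, 101.319]
-0.002 0 0.001 0 0 0 0.04; -0.002 0 0.001 0 0 0 0.04; -0.002 0 0.001 0 0 0 0.04; -0.002 0 -0.043 0 0 0 0.04; -0.034 0.026 -0.043 0 0 0 0.04; -0.066 0.052 -0.043 0 0 0 0.04; -0.098 0.079 -0.043 0 0 0 0.04; -0.098 0.079 -0.043 0 0 0 0.04
0 0 0.045 0 0 0 0.04; 0 0 0.045 0 0 0 0.04; 0 0 0.045 0 0 0 0.04; 0 0 0.045 0 0 0 0; 0 0 0.045 0 0 0 0; 0 0 0.045 0 0 0 0; 0 0 0.045 0 0 0 0; 0 -0.03 0.045 0 0 0 0
0 -0.029 0 0 0 0 0; 0 -0.059 0 0 0 0 0; 0 -0.088 0 0 0 0 0; 0 -0.088 0 0 0 0 0; 0 -0.088 0 0 0 0 0; 0 -0.088 0 0 0 0 0; 0 -0.088 0 0 0 0 0; 0 -0.088 0 0 0 0 0
end [  0.62    -0.2006   0.105  101.319 ]
```

>>> apply_moves --motion "-0.002 0 0.001 0 0 0 0.04; -0.002 0 0.001 0 0 0 0.04; -0.002 0 0.001 0 0 0 0.04; -0.002 0 -0.043 0 0 0 0.04; -0.034 0.026 -0.043 0 0 0 0.04; -0.066 0.052 -0.043 0 0 0 0.04; -0.098 0.079 -0.043 0 0 0 0.04; -0.098 0.079 -0.043 0 0 0 0.04"

```text
time_s: 8.3
position: [0.5981, -0.0828, 0.1493]
tcp_rot: [[-0.98, -0.2, 0.001], [-0.2, 0.98, -0.0], [-0.001, -0.0, -1.0]]
force: [0.2, -0.2, -0.4]
opening: 0.455
```

>>> apply_moves --motion "0 0 0.045 0 0 0 0.04; 0 0 0.045 0 0 0 0.04; 0 0 0.045 0 0 0 0.04; 0 0 0.045 0 0 0 0; 0 0 0.045 0 0 0 0; 0 0 0.045 0 0 0 0; 0 0 0.045 0 0 0 0; 0 0 0.045 0 0 0 0"

```text
time_s: 9.3
position: [0.5972, -0.0852, 0.1051]
tcp_rot: [[-0.981, -0.196, 0.001], [-0.196, 0.981, -0.001], [-0.001, -0.001, -1.0]]
force: [-0.8, -1.9, 3.5]
opening: 0.158
```

>>> apply_moves --motion "0 -0.02 0 0 0 0 0; 0 -0.045 0 0 0 0 0; 0 -0.07 0 0 0 0 0; 0 -0.095 0 0 0 0 0; 0 -0.115 0 0 0 0 0; 0 -0.12 0 0 0 0 0; 0 -0.12 0 0 0 0 0; 0 -0.12 0 0 0 0 0"

```text
time_s: 10.3
position: [0.6203, -0.201, 0.1051]
tcp_rot: [[-0.981, -0.196, -0.001], [-0.196, 0.981, 0.004], [-0.0, 0.004, -1.0]]
force: [-1.8, 6.6, 6.8]
opening: 0.161
```

```bash
python3 - <<'E'
import json,numpy as np
b=[0.5965+.12*-np.cos(np.radians(101.319)),-.0855-.12*np.sin(np.radians(101.319)),.105,101.319]
# call2 rounding: recompute commanded
json.dump([float(x) for x in b],open('cmd.json','w'));print(b)
from h import *
s=bot.read_state();print(s["time_s"],s["position"],s["force"],s["opening"])
cv2.imwrite("pics/t3.png",cv2.resize(bot.capture("top")[120:235,270:400,::-1],None,fx=5,fy=5,interpolation=cv2.INTER_CUBIC))
E
```

```text
[np.float64(0.6200525581117574), np.float64(-0.2031659551713761), 0.105, 101.319]
10.3 [ 0.62029959 -0.20097339  0.10510128] [-1.76141119  6.57265901  6.76665279] 0.16062779100690247
```

View pics/t3.png

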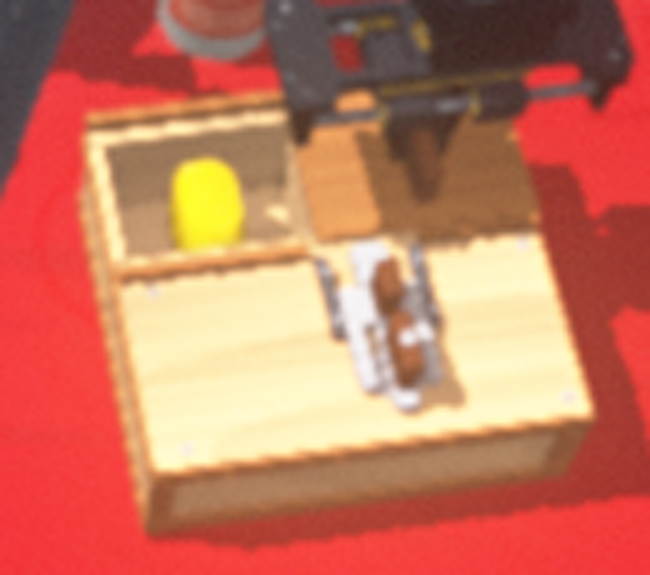

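```bash
python3 - <<'E'
from h import *
top=bot.capture("top");sc=bot.capture("scene")
for cam in("top","scene"):
    print(cam,[([round(v,4) for v in d["point"]],round(d["p"],2)) for d in bot.find_in("tape",cam)[:3]])
ch=[.5465,-.1593,np.radians(11.3)]
hsv=cv2.cvtColor(top,cv2.COLOR_RGB2HSV);m=cv2.inRange(hsv,(22,120,120),(38,255,255))
m[:, :270]=0;m[:,400:]=0;m[:130]=0;m[190:]=0
ys,xs=np.nonzero(m);print(len(xs),xs.min(),xs.max(),ys.min(),ys.max())
# predicted tape silhouette with offset search
mm=(m>0)
b=[]
for ox in range(-6,7):
  for oy in range(-10,11):
    for a in(-6,-3,0,3,6):
      c=T(ch,np.array([[.064+ox/1000,.0625+oy/1000,.01]]))[0]
      p=[c[0],c[1],ch[2]+np.radians(90+a)]
      L=[(sx*.0185,sy*.035,z) for sx in(-1,1) for sy in(-1,1) for z in(.010,.074)]
      h=cv2.convexHull(proj("top",T(p,L)).astype(np.float32))
      q=np.zeros(m.shape,np.uint8);cv2.fillPoly(q,[np.round(h*16).astype(np.int32)],1,shift=4)
      q=q>0;b.append(((q&mm).sum()/(q|mm).sum(),ox,oy,a))
b.sort(reverse=True);print(b[:8])
S=sc[185:295,240:380,::-1];cv2.imwrite("pics/s3.png",cv2.resize(S,None,fx=5,fy=5,interpolation=cv2.INTER_CUBIC))
cv2.imwrite("pics/m3.png",cv2.resize(top[135:190,285:345,::-1],None,fx=10,fy=10,interpolation=cv2.INTER_CUBIC))
E
```

```text
top [([0.5934, -0.0854, 0.0733], 0.73)]
scene [([0.5988, -0.0936, 0.075], 0.46)]
234 304 318 152 170
[(np.float64(0.4989339019189765), 5, -3, -6), (np.float64(0.4989339019189765), 1, -5, -6), (np.float64(0.4989339019189765), -2, -2, -6), (np.float64(0.4968152866242038), 6, -3, -3), (np.float64(0.4968152866242038), -1, -2, -3), (np.float64(0.4968152866242038), -4, -4, -6), (np.float64(0.4968152866242038), -5, -4, -3), (np.float64(0.4936708860759494), 2, -4, -3)]
```

View pics/m3.png

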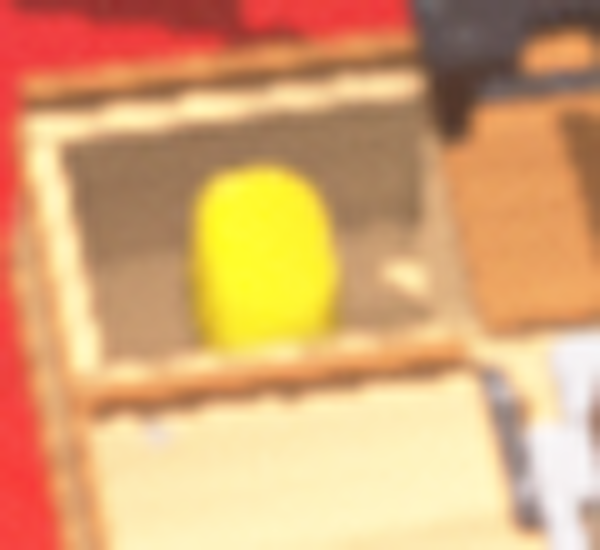

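View pics/s3.png

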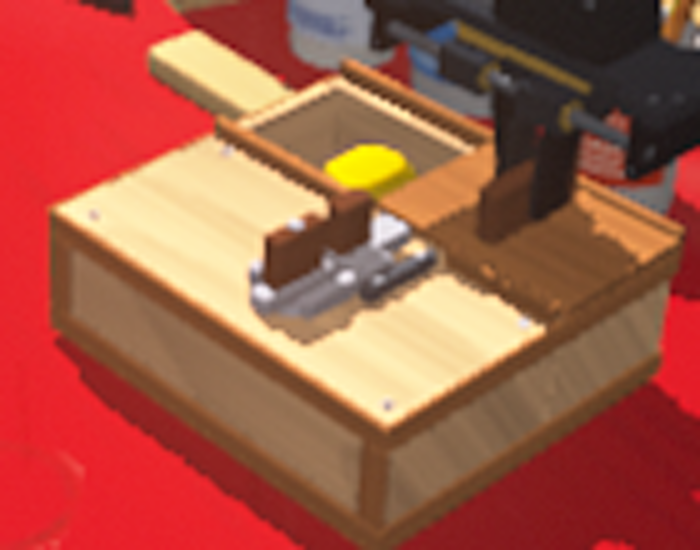

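```bash
python3 plan.py '.6202 -.201 .105 101.3 .04 2; .6202 -.201 .15 101.3 .065; .596 -.0865 .15 101.3 .065 1;.596 -.0865 .04 101.3 .065 2 .03;.596 -.0865 .04 101.3 .0 4'
```

```text
-0.001 0.002 0 0 0 0 0.04; -0.001 0.002 0 0 0 0 0.04; -0.001 0.002 0 0 0 0 0.04; -0.001 0.002 -0.045 0 0 0 0.065; 0 0.041 -0.045 0 0 0 0.065; 0 0.08 -0.045 0 0 0 0.065; 0.001 0.119 -0.045 0 0 0 0.065; 0.001 0.119 -0.045 0 0 0 0.065
0 0 0.027 0 0 0 0.065; 0 0 0.055 0 0 0 0.065; 0 0 0.082 0 0 0 0.065; 0 0 0.11 0 0 0 0.065; 0 0 0.11 0 0 0 0.065; 0 0 0.11 0 0 0 0.065; 0 0 0.11 0 0 0 0; 0 0 0.11 0 0 0 0
0 0 0 0 0 0 0; 0 0 0 0 0 0 0; 0 0 0 0 0 0 0; 0 0 0 0 0 0 0; 0 0 0 0 0 0 0; 0 0 0 0 0 0 0; 0 0 0 0 0 0 0; 0 0 0 0 0 0 0
end [ 5.95700e-01 -8.67000e-02  4.00000e-02  1.01319e+02]
```

>>> apply_moves --motion "-0.001 0.002 0 0 0 0 0.04; -0.001 0.002 0 0 0 0 0.04; -0.001 0.002 0 0 0 0 0.04; -0.001 0.002 -0.045 0 0 0 0.065; 0 0.041 -0.045 0 0 0 0.065; 0 0.08 -0.045 0 0 0 0.065; 0.001 0.119 -0.045 0 0 0 0.065; 0.001 0.119 -0.045 0 0 0 0.065"

```text
time_s: 11.55
position: [0.5948, -0.0834, 0.1493]
tcp_rot: [[-0.98, -0.199, -0.002], [-0.199, 0.98, 0.001], [0.002, 0.001, -1.0]]
force: [0.4, -0.7, 0.5]
opening: 0.747
```

```bash
python3 - <<'E'
from h import *
cv2.imwrite("pics/t4.png",cv2.resize(bot.capture("top")[110:235,260:400,::-1],None,fx=5,fy=5,interpolation=cv2.INTER_CUBIC))
s=bot.read_state();print(s["position"],s["opening"])
E
```

```text
[ 0.59588307 -0.08511533  0.14953427] 0.7455091094009093
```

View pics/t4.png

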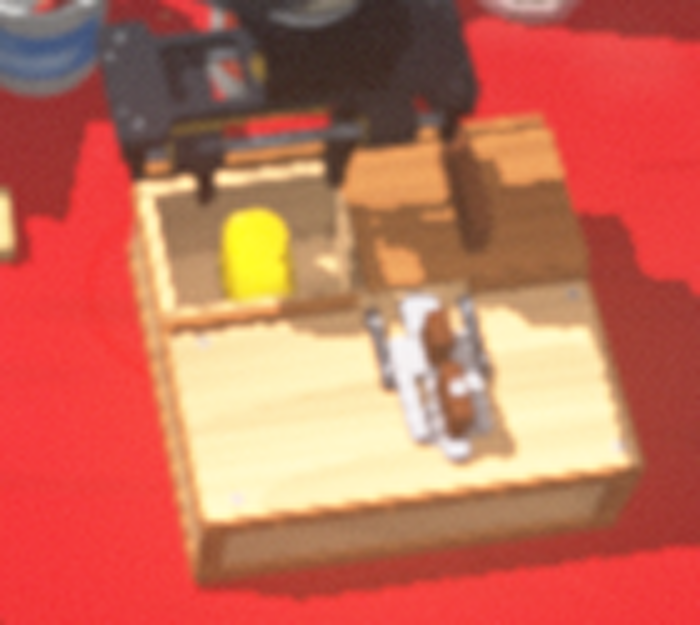

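>>> apply_moves --motion "0 0 0.027 0 0 0 0.065; 0 0 0.055 0 0 0 0.065; 0 0 0.082 0 0 0 0.065; 0 0 0.11 0 0 0 0.065; 0 0 0.11 0 0 0 0.065; 0 0 0.11 0 0 0 0.065; 0 0 0.11 0 0 0 0; 0 0 0.11 0 0 0 0"

```text
time_s: 12.6
position: [0.5968, -0.0862, 0.0407]
tcp_rot: [[-0.981, -0.196, 0.002], [-0.196, 0.981, -0.001], [-0.002, -0.001, -1.0]]
force: [0.3, 0.7, 0.5]
opening: 0.604
```

>>> apply_moves --motion "0 0 0 0 0 0 0; 0 0 0 0 0 0 0; 0 0 0 0 0 0 0; 0 0 0 0 0 0 0; 0 0 -0.02 0 0 0 0; 0 0 -0.05 0 0 0 0; 0 0 -0.09 0 0 0 0; 0 0 -0.11 0 0 0 0"

```text
time_s: 13.6
position: [0.5963, -0.0856, 0.1507]
tcp_rot: [[-0.981, -0.196, 0.001], [-0.196, 0.981, 0.0], [-0.001, 0.0, -1.0]]
force: [0.5, 0.2, -2.6]
opening: 0.409
```

```bash
python3 - <<'E'
from h import *
import json
b=json.load(open('cmd.json'));b[2]+=.11;json.dump(b,open('cmd.json','w'));print(b)
cv2.imwrite("pics/t5.png",cv2.resize(bot.capture("top")[90:235,260:400,::-1],None,fx=4,fy=4,interpolation=cv2.INTER_CUBIC))
cv2.imwrite("pics/s5.png",cv2.resize(bot.capture("scene")[135:295,240:400,::-1],None,fx=3.6,fy=3.6,interpolation=cv2.INTER_CUBIC))
s=bot.read_state();print(s["position"],s["opening"],s["force"])
E
```

```text
[0.5957157216911698, -0.08667682094402611, 0.15, 101.319]
[ 0.59713213 -0.08588612  0.15123696] 0.40501307656961544 [ 0.66936305 -0.70845522 -2.30337229]
```

View pics/t5.png

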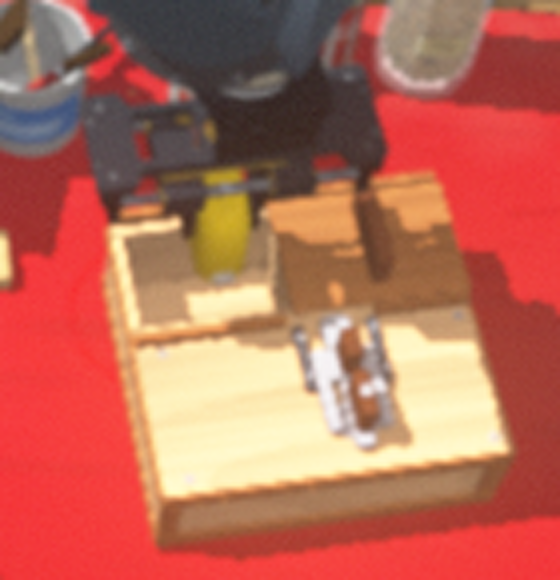

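View pics/s5.png

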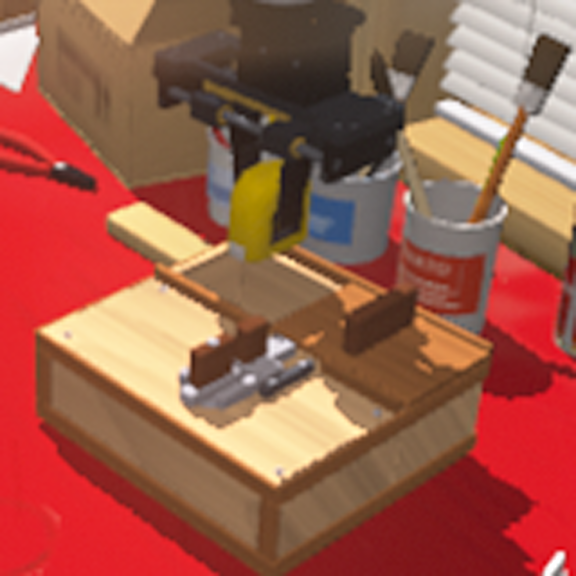

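```bash
python3 plan.py '.596 -.087 .165 101.3 0; .5 .1 .165 -6.6 0 3; .5 .1 .06 -6.6 0 0 .025; .5 .1 .036 -6.6 0 0 .012; .5 .1 .031 -6.6 0 2 .003'
```

```text
0 0 -0.015 0 0 0 0; 0.005 0.018 -0.015 0 0 9.8 0; 0.01 0.036 -0.015 0 0 19.6 0; 0.015 0.055 -0.015 0 0 29.4 0; 0.021 0.073 -0.015 0 0 39.3 0; 0.026 0.092 -0.015 0 0 49.1 0; 0.031 0.11 -0.015 0 0 58.9 0; 0.036 0.128 -0.015 0 0 68.7 0
0.019 0.002 0 0 0 9.8 0; 0.038 0.003 0 0 0 19.6 0; 0.057 0.005 0 0 0 29.4 0; 0.076 0.007 0 0 0 39.2 0; 0.076 0.007 0 0 0 39.2 0; 0.076 0.007 0 0 0 39.2 0; 0.076 0.007 0 0 0 39.2 0; 0.076 0.007 0.021 0 0 39.2 0
0 0 0.021 0 0 0 0; 0 0 0.042 0 0 0 0; 0 0 0.063 0 0 0 0; 0 0 0.084 0 0 0 0; 0 0 0.096 0 0 0 0; 0 0 0.108 0 0 0 0; 0 0 0.11 0 0 0 0; 0 0 0.113 0 0 0 0
0 0 0 0 0 0 0; 0 0 0 0 0 0 0; 0 0 0 0 0 0 0; 0 0 0 0 0 0 0; 0 0 0 0 0 0 0; 0 0 0 0 0 0 0; 0 0 0 0 0 0 0; 0 0 0 0 0 0 0
end [ 0.5002  0.0996  0.031  -6.581 ]
```

>>> apply_moves --motion "0 0 -0.015 0 0 0 0; 0.005 0.018 -0.015 0 0 9.8 0; 0.01 0.036 -0.015 0 0 19.6 0; 0.015 0.055 -0.015 0 0 29.4 0; 0.021 0.073 -0.015 0 0 39.3 0; 0.026 0.092 -0.015 0 0 49.1 0; 0.031 0.11 -0.015 0 0 58.9 0; 0.036 0.128 -0.015 0 0 68.7 0"

```text
time_s: 14.7
position: [0.5345, 0.0333, 0.1637]
tcp_rot: [[-0.534, 0.845, -0.003], [0.845, 0.534, 0.001], [0.002, -0.002, -1.0]]
force: [-0.8, 0.5, -2.7]
opening: 0.406
```

>>> apply_moves --motion "0.019 0.002 0 0 0 9.8 0; 0.038 0.003 0 0 0 19.6 0; 0.057 0.005 0 0 0 29.4 0; 0.076 0.007 0 0 0 39.2 0; 0.076 0.007 0 0 0 39.2 0; 0.076 0.007 0 0 0 39.2 0; 0.076 0.007 0 0 0 39.2 0; 0.076 0.007 0.021 0 0 39.2 0"

```text
time_s: 15.7
position: [0.5027, 0.0997, 0.1446]
tcp_rot: [[0.114, 0.993, 0.005], [0.993, -0.114, -0.0], [0.0, 0.005, -1.0]]
force: [0.4, -0.2, -2.1]
opening: 0.407
```

>>> apply_moves --motion "0 0 0.021 0 0 0 0; 0 0 0.042 0 0 0 0; 0 0 0.063 0 0 0 0; 0 0 0.084 0 0 0 0; 0 0 0.096 0 0 0 0; 0 0 0.106 0 0 0 0; 0 0 0.11 0 0 0 0; 0 0 0.112 0 0 0 0"

```text
time_s: 16.7
position: [0.5009, 0.1003, 0.0317]
tcp_rot: [[0.114, 0.993, 0.001], [0.993, -0.114, -0.0], [0.0, 0.001, -1.0]]
force: [0.3, -0.1, -1.8]
opening: 0.409
```

>>> apply_moves --motion "0 0 0.0005 0 0 0 0; 0 0 0.001 0 0 0 0; 0 0 0.001 0 0 0 0; 0 0 0.0015 0 0 0 0; 0 0 0.0015 0 0 0 0; 0 0 0.002 0 0 0 0; 0 0 0.002 0 0 0 0; 0 0 0.002 0 0 0 0"

```text
time_s: 17.7
position: [0.5006, 0.1003, 0.03]
tcp_rot: [[0.114, 0.993, 0.0], [0.993, -0.114, -0.0], [0.0, 0.0, -1.0]]
force: [-1.2, 0.5, 6.0]
opening: 0.411
```

```bash
python3 - <<'E'
from h import *
cv2.imwrite("pics/s6.png",cv2.resize(bot.capture("scene")[115:275,150:310,::-1],None,fx=3.6,fy=3.6,interpolation=cv2.INTER_CUBIC))
s=bot.read_state();print(s["position"],s["opening"],s["force"])
E
```

```text
[0.50060372 0.10032567 0.0300025 ] 0.4107389567589884 [-1.47629937  0.58151488  6.34808027]
```

View pics/s6.png

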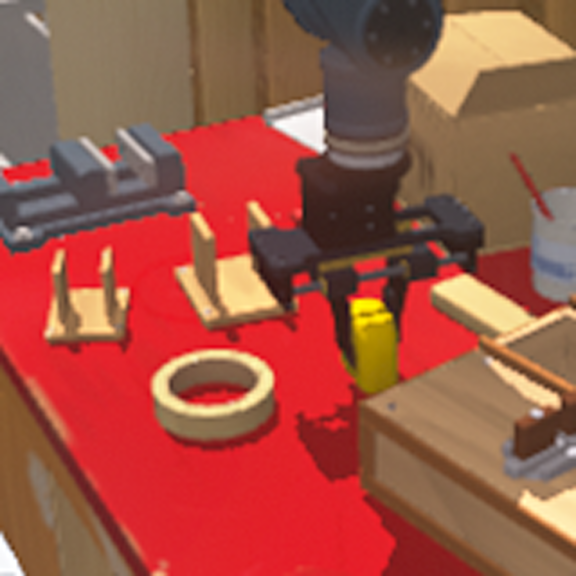

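```bash
python3 - <<'E'
import json
b=json.load(open('cmd.json'));b[2]=.030;json.dump(b,open('cmd.json','w'))
E
python3 plan.py '.5002 .0996 .03 -6.6 .06 4; .5002 .0996 .14 -6.6 .06 0 .04;.5002 .0996 .16 83.4 .087 2'
```

```text
0 0 0 0 0 0 0.06; 0 0 0 0 0 0 0.06; 0 0 0 0 0 0 0.06; 0 0 0 0 0 0 0.06; 0 0 0 0 0 0 0.06; 0 0 -0.037 0 0 0 0.06; 0 0 -0.073 0 0 0 0.06; 0 0 -0.11 0 0 0 0.06
0 0 -0.002 0 0 -10 0.087; 0 0 -0.004 0 0 -20 0.087; 0 0 -0.007 0 0 -30 0.087; 0 0 -0.009 0 0 -40 0.087; 0 0 -0.011 0 0 -50 0.087; 0 0 -0.013 0 0 -60 0.087; 0 0 -0.016 0 0 -70 0.087; 0 0 -0.018 0 0 -80 0.087
0 0 -0.002 0 0 -10 0.087; 0 0 -0.002 0 0 -10 0.087; 0 0 -0.002 0 0 -10 0.087; 0 0 -0.002 0 0 -10 0.087; 0 0 -0.002 0 0 -10 0.087; 0 0 -0.002 0 0 -10 0.087; 0 0 -0.002 0 0 -10 0.087; 0 0 -0.002 0 0 -10 0.087
end [ 0.5002  0.0996  0.16   83.419 ]
```

```bash
python3 - <<'E'
import json
b=[0.5002,.0996,.14,-6.581];json.dump(b,open('cmd.json','w'))
E
python3 plan.py '.56 .095 .18 73.4 .087'
```

```text
0 0.007 -0.005 0 0 -10 0.087; 0.001 0.015 -0.01 0 0 -20 0.087; 0.001 0.022 -0.015 0 0 -30 0.087; 0.001 0.03 -0.02 0 0 -40 0.087; 0.001 0.037 -0.025 0 0 -50 0.087; 0.002 0.045 -0.03 0 0 -60 0.087; 0.002 0.052 -0.035 0 0 -70 0.087; 0.002 0.06 -0.04 0 0 -80 0.087
end [ 0.56    0.0947  0.18   73.419 ]
```

>>> apply_moves --motion "0 0 0 0 0 0 0.06; 0 0 0 0 0 0 0.06; 0 0 0 0 0 0 0.06; 0 0 0 0 0 0 0.06; 0 0 0 0 0 0 0.06; 0 0 -0.037 0 0 0 0.06; 0 0 -0.073 0 0 0 0.06; 0 0 -0.11 0 0 0 0.06"

```text
time_s: 18.75
position: [0.5003, 0.1003, 0.1405]
tcp_rot: [[0.115, 0.993, -0.001], [0.993, -0.115, -0.0], [-0.0, -0.001, -1.0]]
force: [0.2, 0.5, -0.4]
opening: 0.69
```

>>> apply_moves --motion "0 0.007 -0.005 0 0 -10 0.087; 0.001 0.015 -0.01 0 0 -20 0.087; 0.001 0.022 -0.015 0 0 -30 0.087; 0.001 0.03 -0.02 0 0 -40 0.087; 0.001 0.037 -0.025 0 0 -50 0.087; 0.002 0.045 -0.03 0 0 -60 0.087; 0.002 0.052 -0.035 0 0 -70 0.087; 0.002 0.06 -0.04 0 0 -80 0.087"

```text
time_s: 19.75
position: [0.5603, 0.0954, 0.1795]
tcp_rot: [[-0.96, 0.28, -0.001], [0.28, 0.96, 0.0], [0.001, -0.0, -1.0]]
force: [0.0, -0.3, 0.2]
opening: 1.0
```

```bash
python3 - <<'E'
from h import *
import pickle
C={}
for n in("wrist","top","scene"):
    C[n]=bot.get_calibration(n)
    im=bot.capture(n)[:,:,::-1];cv2.imwrite(f"pics/{n}7.png",im)
    if n=="wrist":
        s=bot.read_state();print(s["position"],s["opening"],s["force"])
pickle.dump(C,open("c7.pkl","wb"))
for n in("tape","holder"):
  for cam in("wrist","top","scene"):
    print(n,cam,[([round(v,4) for v in d["point"]],round(d["p"],2)) for d in bot.find_in(n,cam)[:3]])
t=cv2.imread("pics/top7.png");s=cv2.imread("pics/scene7.png")
cv2.imwrite("pics/t7c.png",cv2.resize(t[150:260,140:300],None,fx=5,fy=5,interpolation=cv2.INTER_CUBIC))
cv2.imwrite("pics/s7c.png",cv2.resize(s[150:260,180:290],None,fx=5,fy=5,interpolation=cv2.INTER_CUBIC))
E
```

```text
[0.56222204 0.09513536 0.18033692] 1.0008544796658332 [ 1.25041033 -0.71213346  1.19614853]
tape wrist [([0.4977, 0.0946, 0.0617], 0.79)]
tape top [([0.4874, 0.0945, 0.0565], 0.64)]
tape scene [([0.489, 0.0758, 0.0453], 0.59)]
holder wrist [([0.4627, 0.273, 0.0101], 0.58)]
holder top [([0.4585, 0.2537, 0.0093], 0.8)]
holder scene [([0.3125, 0.3004, 0.006], 0.88), ([0.4547, 0.2676, 0.014], 0.72)]
```

View pics/wrist7.png

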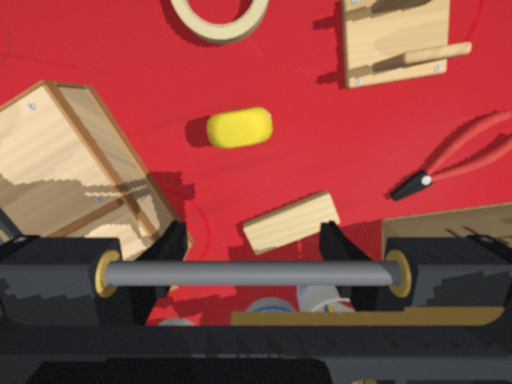

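View pics/t7c.png

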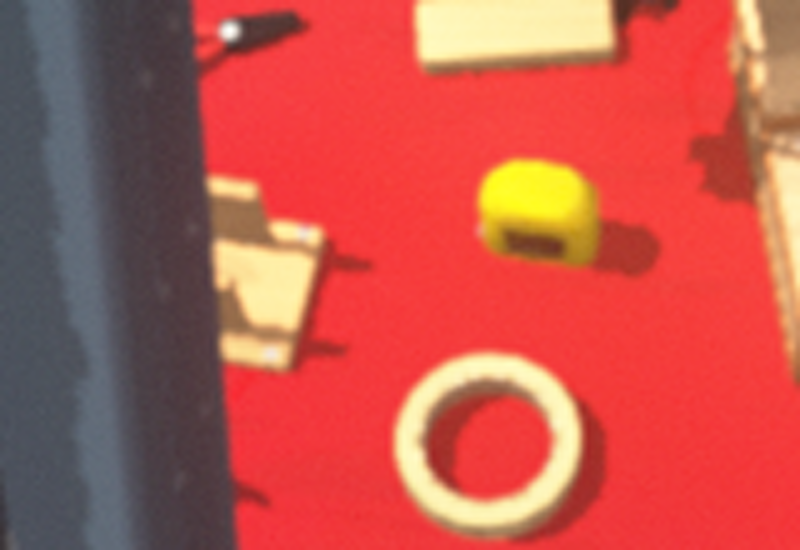

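View pics/s7c.png

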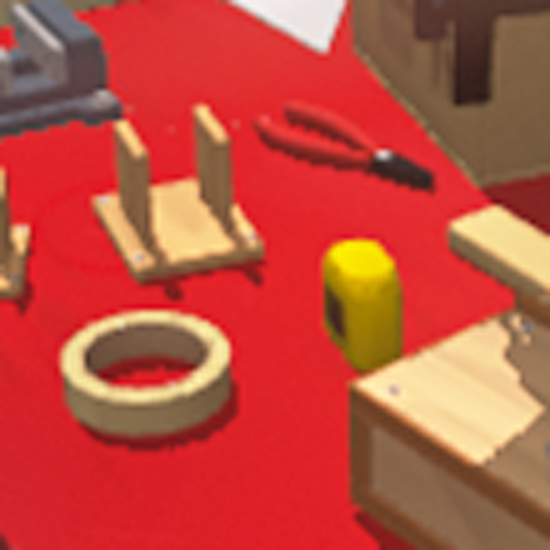

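```bash
python3 - <<'E'
from h import *
import pickle
C=pickle.load(open("c7.pkl","rb"))
a=np.radians(-6.6)
M={}
for n,(x0,x1,y0,y1) in dict(wrist=(190,290,90,165),top=(230,265,178,206),scene=(240,265,195,227)).items():
    hsv=cv2.cvtColor(cv2.imread(f"pics/{n}7.png"),cv2.COLOR_BGR2HSV)
    m=cv2.inRange(hsv,(19,100,60),(40,255,255));q=np.zeros_like(m);q[y0:y1,x0:x1]=m[y0:y1,x0:x1]
    k=max(cv2.findContours(q,0,1)[0],key=cv2.contourArea);h=cv2.convexHull(k)
    q[:]=0;cv2.fillPoly(q,[h],1);M[n]=q>0;print(n,cv2.boundingRect(k))
def sil(n,p):
    L=[]
    for sx in(-1,1):
        for y,z in((.035,.0),(.035,.046),(.022,.064)):  # rounded ends
            L+=[(sx*.0185,y,z),(sx*.0185,-y,z)]
    h=cv2.convexHull(proj(n,T(p,L),C[n]).astype(np.float32));q=np.zeros((384,512),np.uint8);cv2.fillPoly(q,[np.round(h*16).astype(np.int32)],1,shift=4);return q>0
for n in M:
    b=[]
    for dx in range(-6,7,2):
        for dy in range(-12,13):
            p=[.5005+dx/1000*np.cos(a)-dy/1000*np.sin(a),.1003+dx/1000*np.sin(a)+dy/1000*np.cos(a),a]
            s=sil(n,p);b.append((round((s&M[n]).sum()/(s|M[n]).sum(),3),dx,dy))
    b.sort(reverse=True);print(n,b[:7])
E
```

```text
wrist (207, 107, 65, 41)
top (236, 182, 23, 20)
scene (245, 198, 15, 26)
wrist [(np.float64(0.834), 0, -3), (np.float64(0.828), 0, -2), (np.float64(0.825), -2, -3), (np.float64(0.824), 0, -4), (np.float64(0.823), 0, -1), (np.float64(0.819), 2, -1), (np.float64(0.819), 2, -3)]
top [(np.float64(0.734), -2, -3), (np.float64(0.728), 4, 3), (np.float64(0.728), -2, -2), (np.float64(0.727), 4, 2), (np.float64(0.721), 2, -2), (np.float64(0.721), -2, 0), (np.float64(0.72), 6, 2)]
scene [(np.float64(0.747), 0, 8), (np.float64(0.737), 4, 1), (np.float64(0.737), -2, 3), (np.float64(0.733), 4, 7), (np.float64(0.733), 4, 6), (np.float64(0.731), 6, 6), (np.float64(0.729), -4, 6)]
```

```bash
python3 plan.py '.5 .097 .12 83.4 .087 3; .5 .097 .018 83.4 .087 1 .03; .5 .097 .018 83.4 0 0'
```

```text
0.029 -0.007 0.03 0 0 -5 0.087; 0.058 -0.015 0.06 0 0 -10 0.087; 0.058 -0.015 0.06 0 0 -10 0.087; 0.058 -0.015 0.06 0 0 -10 0.087; 0.058 -0.015 0.06 0 0 -10 0.087; 0.058 -0.015 0.086 0 0 -10 0.087; 0.058 -0.015 0.111 0 0 -10 0.087; 0.058 -0.015 0.136 0 0 -10 0.087
0 0 0.026 0 0 0 0.087; 0 0 0.026 0 0 0 0.087; 0 0 0.026 0 0 0 0.087; 0 0 0.026 0 0 0 0.087; 0 0 0.026 0 0 0 0.087; 0 0 0.026 0 0 0 0.087; 0 0 0.026 0 0 0 0.087; 0 0 0.026 0 0 0 0.087
end [5.0020e-01 9.6900e-02 1.8000e-02 8.3419e+01]
```

>>> apply_moves --motion "0.029 -0.007 0.03 0 0 -5 0.087; 0.058 -0.015 0.06 0 0 -10 0.087; 0.058 -0.015 0.06 0 0 -10 0.087; 0.058 -0.015 0.06 0 0 -10 0.087; 0.058 -0.015 0.07 0 0 -10 0.087; 0.058 -0.015 0.08 0 0 -10 0.087; 0.058 -0.015 0.09 0 0 -10 0.087; 0.058 -0.015 0.1 0 0 -10 0.087"

```text
time_s: 21.2
position: [0.5006, 0.0976, 0.0787]
tcp_rot: [[-0.993, 0.115, -0.0], [0.115, 0.993, -0.0], [0.0, -0.0, -1.0]]
force: [0.5, -0.7, -0.4]
opening: 1.003
```

```bash
python3 - <<'E'
from h import *
for n,b in dict(top=(140,270,220,290),scene=(160,260,200,300)).items():
    cv2.imwrite(f"pics/{n}8.png",cv2.resize(bot.capture(n)[b[0]:b[1],b[2]:b[3],::-1],None,fx=5.5,fy=5.5,interpolation=cv2.INTER_CUBIC))
s=bot.read_state();print(s["position"],s["opening"],s["force"])
E
```

```text
[0.49965454 0.09758256 0.07818865] 0.9984350508616321 [ 0.75271101 -0.53924091  0.14649704]
```

View pics/top8.png

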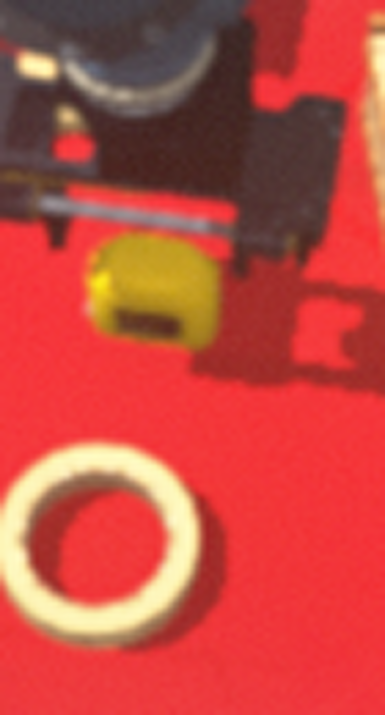

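View pics/scene8.png

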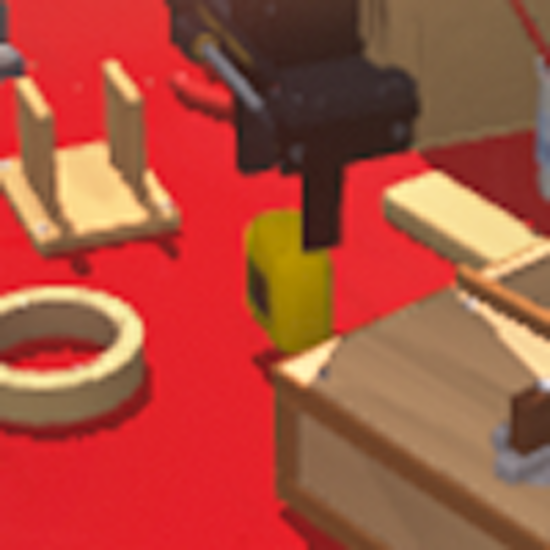

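```bash
python3 - <<'E'
from h import *
a=np.radians(-6.6)
d=np.array([-np.sin(a),np.cos(a),0])
z=lambda q:((q-[220,140])*5.5).round(0).tolist()
t=np.array([.4997,.0976,.078])
print("tips",z(proj("top",[t+.0435*d,t-.0435*d])))
for y in(.093,.095,.097,.099):
    c=np.array([.5,y,0])
    print(y,z(proj("top",[c+.035*d+[0,0,h]-[.0185*np.cos(a),0,0] for h in(0,.045)]+[c-.035*d+[0,0,h]-[.0185*np.cos(a),0,0] for h in(0,.045)])))
E
```

```text
tips [[66.0, 232.0], [231.0, 256.0]]
0.093 [[96.0, 333.0], [92.0, 295.0], [223.0, 352.0], [222.0, 314.0]]
0.095 [[93.0, 333.0], [88.0, 295.0], [219.0, 352.0], [218.0, 314.0]]
0.097 [[89.0, 333.0], [84.0, 295.0], [216.0, 352.0], [215.0, 314.0]]
0.099 [[85.0, 333.0], [80.0, 295.0], [212.0, 352.0], [211.0, 314.0]]
```

>>> apply_moves --motion "0 -0.002 0 0 0 0 0.087; 0 -0.002 0.02 0 0 0 0.087; 0 -0.002 0.04 0 0 0 0.087; 0 -0.002 0.062 0 0 0 0.087; 0 -0.002 0.062 0 0 0 0.087; 0 -0.002 0.062 0 0 0 0; 0 -0.002 0.062 0 0 0 0; 0 -0.002 0.062 0 0 0 0"

```text
time_s: 22.3
position: [0.501, 0.0958, 0.0184]
tcp_rot: [[-0.993, 0.115, 0.002], [0.115, 0.993, 0.0], [-0.002, 0.001, -1.0]]
force: [0.3, 0.9, 3.5]
opening: 0.768
```

>>> apply_moves --motion "0 0 0 0 0 0 0; 0 0 0 0 0 0 0; 0 0 -0.01 0 0 0 0; 0 0 -0.03 0 0 0 0; 0 0 -0.06 0 0 0 0; 0 0 -0.1 0 0 0 0; 0 0 -0.13 0 0 0 0; 0 0 -0.13 0 0 0 0"

```text
time_s: 23.3
position: [0.5017, 0.0955, 0.1497]
tcp_rot: [[-0.993, 0.114, 0.005], [0.114, 0.993, -0.0], [-0.005, 0.0, -1.0]]
force: [-0.2, 0.7, -3.2]
opening: 0.77
```

```bash
python3 - <<'E'
from h import *
for n,b in dict(top=(120,270,220,290),scene=(130,260,200,300)).items():
    cv2.imwrite(f"pics/{n}9.png",cv2.resize(bot.capture(n)[b[0]:b[1],b[2]:b[3],::-1],None,fx=4,fy=4,interpolation=cv2.INTER_CUBIC))
s=bot.read_state();print(s["position"],s["opening"],s["force"])
import json
b=json.load(open('cmd.json'));a=np.radians(83.419);b[0]=.5002-.002*np.cos(a);b[1]=.0969-.002*np.sin(a);b[2]=.148;b=[float(x) for x in b];print(b);json.dump(b,open('cmd.json','w'))
E
```

```text
[0.49952745 0.095504   0.14711617] 0.7688704811417955 [-0.15473741 -0.38729785 -2.40919524]
[0.4999707845414089, 0.09491317834883377, 0.148, 83.419]
```

View pics/scene9.png

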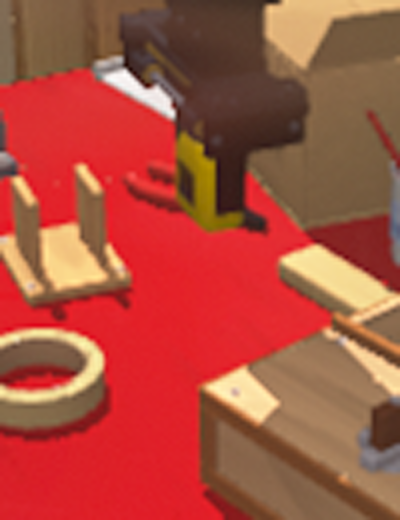

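```bash
python3 plan.py '.555 .273 .19 83.4 0 3'
```

```text
-0.009 0.046 -0.011 0 0 0 0; -0.017 0.092 -0.021 0 0 0 0; -0.026 0.137 -0.032 0 0 0 0; -0.034 0.183 -0.042 0 0 0 0; -0.034 0.183 -0.042 0 0 0 0; -0.034 0.183 -0.042 0 0 0 0; -0.034 0.183 -0.042 0 0 0 0; -0.034 0.183 -0.042 0 0 0 0
end [ 0.5547  0.2728  0.19   83.419 ]
```

>>> apply_moves --motion "-0.009 0.046 -0.011 0 0 0 0; -0.017 0.092 -0.021 0 0 0 0; -0.026 0.137 -0.032 0 0 0 0; -0.034 0.183 -0.042 0 0 0 0; -0.034 0.183 -0.042 0 0 0 0; -0.034 0.183 -0.042 0 0 0 0; -0.034 0.183 -0.042 0 0 0 0; -0.034 0.183 -0.042 0 0 0 0"

```text
time_s: 24.4
position: [0.5547, 0.2723, 0.189]
tcp_rot: [[-0.993, 0.116, -0.002], [0.116, 0.993, -0.001], [0.001, -0.001, -1.0]]
force: [0.4, -1.0, -2.8]
opening: 0.768
```

```bash
python3 - <<'E'
from h import *
import pickle
s=bot.read_state();print(s["position"],s["opening"],s["force"])
c=bot.get_calibration("wrist");im=bot.capture("wrist")[:,:,::-1];pickle.dump(c,open("c10.pkl","wb"))
cv2.imwrite("pics/w10.png",im)
print([([round(v,4) for v in d["point"]],round(d["p"],2)) for d in bot.find_in("holder","wrist")[:3]])
h=[.452,.2848,np.radians(-6.6)]
L=np.array([(sx*46,sy*55,12) for sx in(-1,1) for sy in(-1,1)]+[(sx*a,sy*29,82) for sx in(-1,1) for sy in(-1,1) for a in(23.5,33.5)])/1000
print(np.c_[L*1000,proj("wrist",T(h,L),c)].round(0))
E
```

```text
[0.55466813 0.27230981 0.18896549] 0.768102911159615 [ 0.37795384 -1.04138229 -2.8087079 ]
[([0.4536, 0.288, 0.0088], 0.57)]
[[-46. -55.  12. 203.  40.]
 [-46.  55.  12. 302.  40.]
 [ 46. -55.  12. 208. 125.]
 [ 46.  55.  12. 298. 125.]
 [-24. -29.  82. 220.  51.]
 [-34. -29.  82. 220.  39.]
 [-24.  29.  82. 285.  51.]
 [-34.  29.  82. 285.  39.]
 [ 24. -29.  82. 222. 106.]
 [ 34. -29.  82. 222. 117.]
 [ 24.  29.  82. 283. 106.]
 [ 34.  29.  82. 283. 117.]]
```

View pics/w10.png

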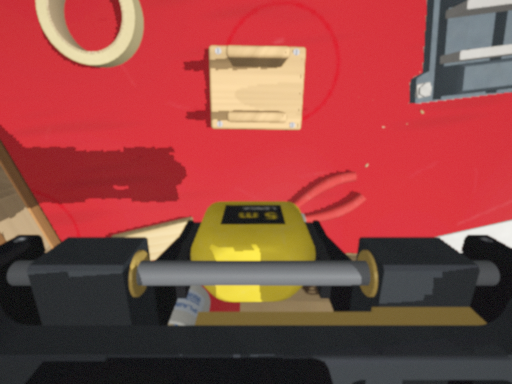

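```bash
python3 - <<'E'
import cv2
t=cv2.imread("pics/w10.png")
cv2.imwrite("pics/w10c.png",cv2.resize(t[35:140,195:320],None,fx=6,fy=5.5,interpolation=cv2.INTER_CUBIC))
E
```

```text
(no output)
```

View pics/w10c.png

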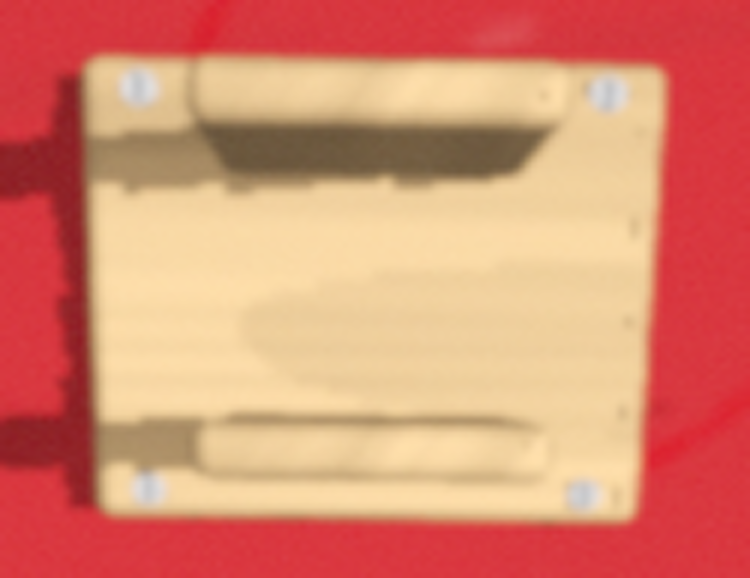

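```bash
python3 - <<'E'
import h
from h import *
import pickle
c=pickle.load(open("c10.pkl","rb"))
p0=h.proj
h.proj=lambda cam,P,cc=None:p0(cam,P,c if cam=="wrist" else cc)
w=lambda u,v:("wrist",195+u/6-.4,35+v/5.5-.4)
o=[w(85,58)+(-46,-55,12),w(667,66)+(-46,55,12),w(635,521)+(46,55,12),w(102,516)+(46,-55,12)]
ck=[w(197,60)+(-33.5,-29,82),w(205,125)+(-23.5,-29,82),w(562,125)+(-23.5,29,82),w(200,475)+(33.5,-29,82),w(545,475)+(33.5,29,82)]
for q in(o,o+ck):
    p,r=h.fit(q,[.452,.285,-.115]);print(p.round(4),np.degrees(p[2]).round(2),r.round(1).tolist())
E
```

```text
[ 0.4577  0.2887 -0.129 ] -7.39 [[-0.6, -0.2], [0.6, -0.4], [0.6, 0.6], [-0.6, 0.4]]
[ 0.4575  0.2891 -0.1279] -7.33 [[-0.3, -0.4], [0.9, -0.7], [0.9, 0.3], [-0.3, 0.2], [-1.5, -1.0], [-2.6, -0.4], [2.4, 0.4], [-0.7, 1.1], [2.1, 1.8]]
```

```bash
python3 plan.py '.458 .2875 .13 82.7 0 5 .04'
```

```text
0.033 0.001 0.02 0 0 0.2 0; 0.065 0.002 0.04 0 0 0.5 0; 0.098 0.004 0.06 0 0 0.7 0; 0.098 0.004 0.06 0 0 0.7 0; 0.098 0.004 0.06 0 0 0.7 0; 0.098 0.004 0.06 0 0 0.7 0; 0.098 0.004 0.06 0 0 0.7 0; 0.098 0.004 0.06 0 0 0.7 0
end [ 0.4578  0.288   0.13   82.719 ]
```

>>> apply_moves --motion "0.033 0.001 0.02 0 0 0.2 0; 0.065 0.002 0.04 0 0 0.5 0; 0.098 0.004 0.06 0 0 0.7 0; 0.098 0.004 0.06 0 0 0.7 0; 0.098 0.004 0.06 0 0 0.7 0; 0.098 0.004 0.06 0 0 0.7 0; 0.098 0.004 0.06 0 0 0.7 0; 0.098 0.004 0.06 0 0 0.7 0"

```text
time_s: 25.5
position: [0.4588, 0.2886, 0.1298]
tcp_rot: [[-0.992, 0.127, 0.001], [0.127, 0.992, 0.0], [-0.001, 0.0, -1.0]]
force: [0.3, 0.8, -1.2]
opening: 0.769
```

```bash
python3 - <<'E'
from h import *
for n,b in dict(top=(130,250,130,230),scene=(110,220,160,260)).items():
    cv2.imwrite(f"pics/{n}11.png",cv2.resize(bot.capture(n)[b[0]:b[1],b[2]:b[3],::-1],None,fx=5,fy=5,interpolation=cv2.INTER_CUBIC))
s=bot.read_state();print(s["position"],s["opening"],s["force"])
# predicted in-scene tape vs cheeks
z=lambda cam,q,o:((proj(cam,q)-o)*5).round(0).tolist()
t=[.4575,.288,np.radians(-7.3)]
L=np.array([(sx*18.5,sy*35,112) for sx in(-1,1) for sy in(-1,1)])/1000
K=np.array([(sx*23.5,sy*29,82) for sx in(-1,1) for sy in(-1,1)])/1000
print("tape bottom scene",z("scene",T(t,L),[160,110]));print("cheek inner tops scene",z("scene",T(t,K),[160,110]))
print("tape bottom top",z("top",T(t,L),[130,130]));print("cheek top",z("top",T(t,K),[130,130]))
E
```

```text
[0.45844165 0.28862531 0.12964697] 0.7668889462419449 [-0.2310298   0.36242145 -2.78323812]
tape bottom scene [[256.0, 313.0], [227.0, 272.0], [310.0, 304.0], [279.0, 263.0]]
cheek inner tops scene [[249.0, 352.0], [225.0, 316.0], [316.0, 340.0], [290.0, 305.0]]
tape bottom top [[285.0, 334.0], [161.0, 314.0], [302.0, 276.0], [180.0, 256.0]]
cheek top [[280.0, 365.0], [180.0, 349.0], [302.0, 292.0], [202.0, 276.0]]
```

View pics/scene11.png

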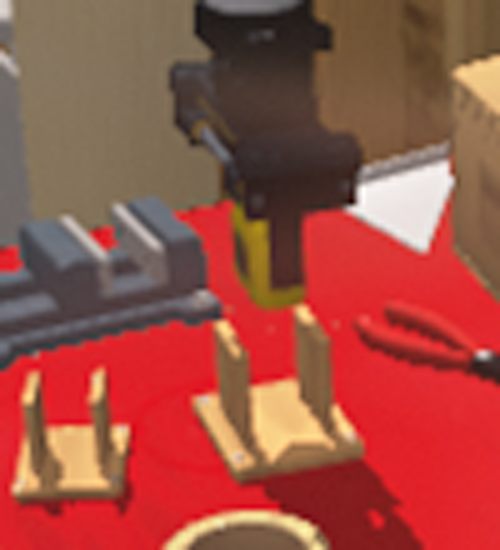

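View pics/top11.png

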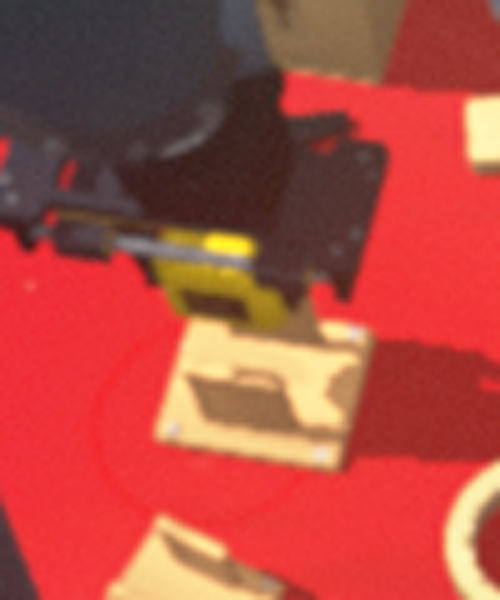

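>>> apply_moves --motion "0 0 0.01 0 0 0 0; 0 0 0.02 0 0 0 0; 0 0 0.03 0 0 0 0; 0 0 0.036 0 0 0 0; 0 0 0.042 0 0 0 0; 0 0 0.048 0 0 0 0; 0 0 0.054 0 0 0 0; 0 0 0.058 0 0 0 0"

```text
time_s: 26.6
position: [0.4581, 0.2887, 0.0712]
tcp_rot: [[-0.992, 0.127, -0.0], [0.127, 0.992, -0.0], [0.0, -0.0, -1.0]]
force: [0.7, -0.4, -2.6]
opening: 0.768
```

```bash
python3 - <<'E'
from h import *
for n,b in dict(top=(130,250,130,230),scene=(110,220,160,260)).items():
    cv2.imwrite(f"pics/{n}12.png",cv2.resize(bot.capture(n)[b[0]:b[1],b[2]:b[3],::-1],None,fx=5,fy=5,interpolation=cv2.INTER_CUBIC))
s=bot.read_state();print(s["position"],s["opening"],s["force"],s["moment"])
E
```

```text
[0.45790874 0.28860731 0.07110039] 0.7663779888861838 [-0.10084046  0.2114549  -2.1000342 ] [0.01223187 0.04893067 0.01859182]
```

View pics/scene12.png

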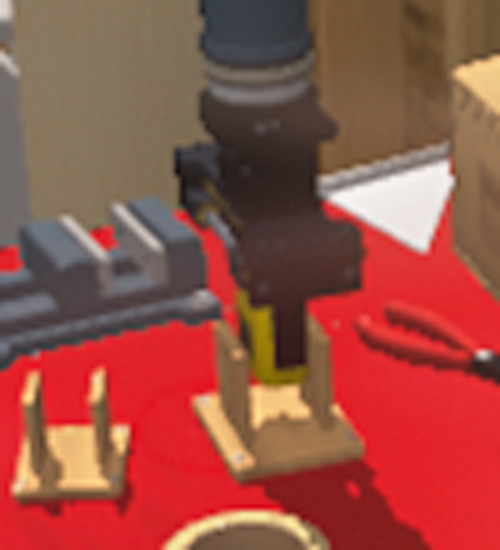

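View pics/top12.png

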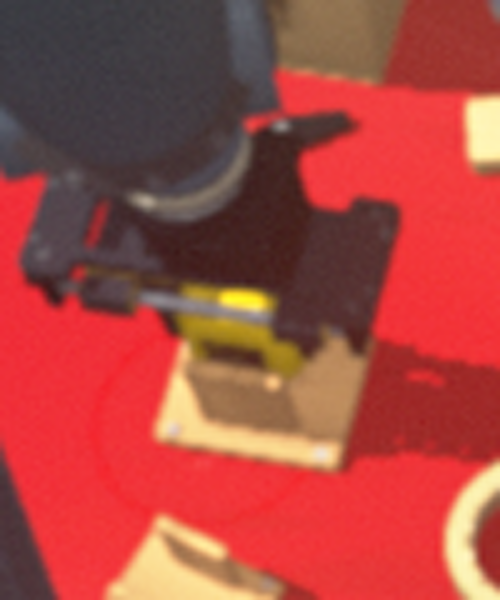

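>>> apply_moves --motion "0 0 0.01 0 0 0 0; 0 0 0.02 0 0 0 0; 0 0 0.029 0 0 0 0; 0 0 0.035 0 0 0 0; 0 0 0.038 0 0 0 0; 0 0 0.039 0 0 0 0; 0 0 0.04 0 0 0 0; 0 0 0.04 0 0 0 0"

```text
time_s: 27.7
position: [0.4583, 0.2888, 0.0317]
tcp_rot: [[-0.992, 0.127, 0.0], [0.127, 0.992, 0.0], [-0.0, 0.0, -1.0]]
force: [-0.5, -0.6, -2.5]
opening: 0.768
```

>>> apply_moves --motion "0 0 0.0005 0 0 0 0; 0 0 0.001 0 0 0 0; 0 0 0.0015 0 0 0 0; 0 0 0.002 0 0 0 0; 0 0 0.0025 0 0 0 0; 0 0 0.0025 0 0 0 0; 0 0 0.0025 0 0 0 0; 0 0 0.0025 0 0 0 0"

```text
time_s: 28.7
position: [0.4583, 0.2887, 0.0304]
tcp_rot: [[-0.992, 0.127, 0.001], [0.127, 0.992, 0.0], [-0.001, 0.0, -1.0]]
force: [-2.4, -1.6, 8.7]
opening: 0.772
```

>>> apply_moves --motion "0 0 0 0 0 0 0.087; 0 0 0 0 0 0 0.087; 0 0 0 0 0 0 0.087; 0 0 0 0 0 0 0.087; 0 0 -0.02 0 0 0 0.087; 0 0 -0.05 0 0 0 0.087; 0 0 -0.09 0 0 0 0.087; 0 0 -0.13 0 0 0 0.087"

```text
time_s: 29.7
position: [0.4579, 0.2886, 0.1599]
tcp_rot: [[-0.992, 0.127, -0.001], [0.127, 0.992, -0.0], [0.001, -0.0, -1.0]]
force: [1.1, 0.0, -0.8]
opening: 0.999
```

>>> apply_moves --motion "-0.03 0 -0.02 0 0 0 0.087; -0.06 0 -0.03 0 0 0 0.087; -0.1 0 -0.03 0 0 0 0.087; -0.1 0 -0.03 0 0 0 0.087; -0.1 0 -0.03 0 0 0 0.087; -0.1 0 -0.03 0 0 0 0.087; -0.1 0 -0.03 0 0 0 0.087; -0.1 0 -0.03 0 0 0 0.087"

```text
time_s: 30.7
position: [0.5569, 0.2763, 0.1891]
tcp_rot: [[-0.992, 0.126, -0.0], [0.126, 0.992, -0.0], [0.0, -0.0, -1.0]]
force: [-0.2, 0.2, 0.2]
opening: 1.002
```

```bash
python3 - <<'E'
from h import *
for n in("wrist","top","scene"):
    cv2.imwrite(f"pics/{n}13.png",bot.capture(n)[:,:,::-1])
a=cv2.imread("pics/scene13.png")[110:300,150:400];cv2.imwrite("pics/s13.png",cv2.resize(a,None,fx=3,fy=3,interpolation=cv2.INTER_CUBIC))
s=bot.read_state();print(s["time_s"],s["position"],s["opening"],s["force"])
for n in("tape","offcut","masking_roll"):
  for cam in("wrist","scene"):
    print(n,cam,[([round(v,4) for v in d["point"]],round(d["p"],2)) for d in bot.find_in(n,cam)[:2]])
E
```

```text
30.85 [0.55724221 0.27614878 0.18912336] 1.0016678816155395 [ 1.03096272 -0.23217173 -0.44370324]
tape wrist [([0.4581, 0.289, 0.0718], 0.78)]
tape scene [([0.4505, 0.2629, 0.0624], 0.64)]
offcut wrist [([0.6294, 0.1136, 0.0204], 0.95)]
offcut scene [([0.6312, 0.1257, 0.0201], 0.71)]
masking_roll wrist [([0.3807, 0.1182, 0.0242], 0.57), ([0.4542, 0.2869, 0.0729], 0.47)]
masking_roll scene [([0.3568, 0.1071, 0.0182], 0.57)]
```

View pics/wrist13.png

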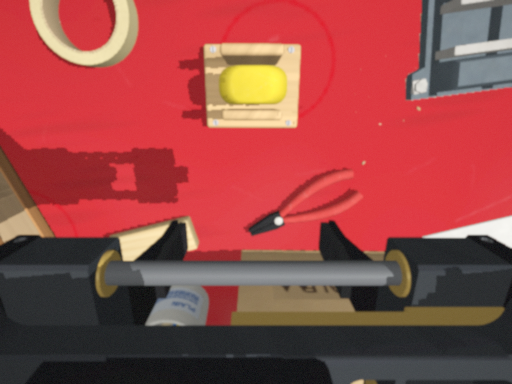

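View pics/s13.png

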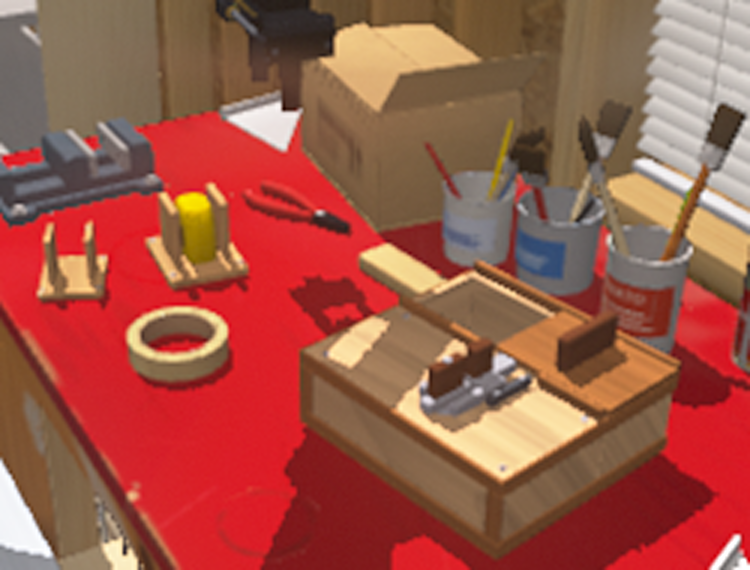

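The tape stands upright between the cheeks of the larger holder, at about (254,85) in the wrist view. The lid is fully open, and the roll and offcut are where they were. Handing in.

```bash
python3 -c "
from rig import bot
print(bot.hand_in())"
```

```text
the job is handed in; nothing more can be done
None
```

The tape measure now stands upright between the cheeks of the larger holder, the 92 x 110 mm one. I handed the job in at about 31 s of the 69 s allowed; the hand-in gave no verdict.

- **Latches and lid:** I turned the button to its stop and drew the bolt about 36 mm to its stop. The lid slid 118 mm to its end stop.
- **First placing:** I lifted the tape by its broad sides and lowered it onto the bench until the wrist force showed contact (about 6 N). Then I let it go and backed off.
- **Second placing:** I took it again by its two ends and lowered it into the holder. It met no sideways force between the cheeks and touched down at about 9 N before I opened the gripper.

**Last checks:**
- **Tape and robot:** The pictures show the tape upright between the cheeks, with the gripper well clear and touching nothing.
- **Offcut and roll:** The scene camera puts both within about 2 mm of where they started, and I saw no sign that either was touched.

**Disagreements:**
- **Holder position:** The wrist camera put the holder about 5 mm away from where the fixed cameras did. I used the wrist value because it fitted the positions found by touch, and the insertion confirmed it.
- **Network readings:** A few final ones were off. The scene camera put the tape about 26 mm away in y, and the wrist camera was off on the partly hidden offcut and roll. I put this down to the networks seeing only part of each thing, as the pictures did not bear these readings out.

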